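# Load the press's tool carousel from the barred punch rack

### The job

Lift the retaining bar out of its two brackets on the punch rack and lay it down flat, lengthwise, on the black rubber mat. Then load every punch from the rack into the tool carousel, one lying flat in each open pocket, turning the carousel by its knob to bring an empty pocket to the gap in the wire guard each time. Finally put the bar back in both brackets of the empty rack, and leave the other things on the bench undisturbed.

Things in the scene. Friction and masses are not known exactly. Their poses are not given: they have to be found in the camera images.
- rack: Fixed dark steel punch rack, 350 (x) x 120 (y) mm, origin at the centre of its underside. Punches lie along its y, at x = -93, -31, 31 and 93 mm, on two rails along x (at y = -32 and 32 mm, 10 mm wide, tops 30 mm above the bench, teeth between punches 10 mm higher). The bar lies along x over the punches, 4 mm above them, in the slots of two like brackets, at x = -150 and 150 mm.
- slot_a (a point): Floor of the slot in the grey bracket at the rack's -x end: 58 mm above the bench, 150 mm from the rack's middle. The slot is open at the top and runs along the rack's x: 30 mm wide in y, straight sides to 80 mm above the bench, then flared to about 92 mm; the bracket is 10 mm thick in x. A like bracket stands at the +x end.
- bar: Retaining bar: a loose plain square aluminium bar, 380 x 22 x 22 mm, about 0.28 kg. Origin at its centre, x along its length. In the brackets its centre is 69 mm above the bench and its ends overhang the brackets by about 35 mm. Between the two middle punches there is a 38 mm wide gap under its middle for the fingers.
- mat: Fixed black rubber mat on the bench, 420 (x) x 90 (y) x 3 mm, origin at the centre of its underside: where the bar is laid down while it is off the rack.
- loader: Fixed base of the press's tool loader, origin on the bench on the carousel's axis. A steel wire guard (74 to 80 mm above the bench, 63 to 175 mm from the axis) covers the carousel except for a loading gap centred on the base's own -x direction. Pockets can be reached from above only while they are in this gap.
- opening (a point): Middle of the loading gap in the guard, 100 mm from the carousel's axis along the loader's -x, 40 mm above the bench (pocket floor height). The gap reaches about 50 degrees to either side, seen from the axis.
- carousel (a joint): Angle of the carousel about its upright axis, rad, growing counterclockwise from above. It turns freely without end (friction about 0.06 N m, no detents) and stays where it is left. At angle 0 pocket0 points along the loader's +x.
- knob_grip (a point): Grip point of the carousel's knob on its axis, 107 mm above the bench: an upright aluminium plate 64 mm long, 16 mm thick, from 75 to 124 mm above the bench, its length lying along the direction from the axis to pocket0. Turning it turns the carousel.
- pocket0 (a point): The carousel's filled pocket: a dark steel block 90 x 36 x 24 mm is bolted into it for good. Origin on the pocket's floor at its middle, 100 mm from the axis; x points outward.
- pocket1 (a point): Open pocket of the carousel, 72 degrees counterclockwise from pocket0: a straight channel along its x (pointing outward from the axis), 104 mm long, 42 mm wide between 12 mm high side walls, which stand only at its two ends (22 mm long each; the middle 60 mm is free for fingers). Origin on its floor at its middle, 40 mm above the bench, 100 mm from the axis. Pale floor strip on the black disc. Starts empty; takes one punch.
- pocket2 (a point): Open pocket of the carousel, 144 degrees counterclockwise from pocket0: a straight channel along its x (pointing outward from the axis), 104 mm long, 42 mm wide between 12 mm high side walls, which stand only at its two ends (22 mm long each; the middle 60 mm is free for fingers). Origin on its floor at its middle, 40 mm above the bench, 100 mm from the axis. Pale floor strip on the black disc. Starts empty; takes one punch.
- pocket3 (a point): Open pocket of the carousel, 216 degrees counterclockwise from pocket0: a straight channel along its x (pointing outward from the axis), 104 mm long, 42 mm wide between 12 mm high side walls, which stand only at its two ends (22 mm long each; the middle 60 mm is free for fingers). Origin on its floor at its middle, 40 mm above the bench, 100 mm from the axis. Pale floor strip on the black disc. Starts empty; takes one punch.
- pocket4 (a point): Open pocket of the carousel, 288 degrees counterclockwise from pocket0: a straight channel along its x (pointing outward from the axis), 104 mm long, 42 mm wide between 12 mm high side walls, which stand only at its two ends (22 mm long each; the middle 60 mm is free for fingers). Origin on its floor at its middle, 40 mm above the bench, 100 mm from the axis. Pale floor strip on the black disc. Starts empty; takes one punch.
- punch1: Steel press punch: a bar 110 mm long, 24 x 24 mm square, with a round nose 18 mm across on the last 15 mm of its +x end, about 0.32 kg. Origin at the middle of its length, on its axis; x along its length. May be absent. It may lie on any of its four sides, either end outward. On the rack its centre is 42 mm above the bench, flat in a pocket 52 mm.
- punch2: Steel press punch: a bar 110 mm long, 24 x 24 mm square, with a round nose 18 mm across on the last 15 mm of its +x end, about 0.32 kg. Origin at the middle of its length, on its axis; x along its length. May be absent. It may lie on any of its four sides, either end outward. On the rack its centre is 42 mm above the bench, flat in a pocket 52 mm.
- punch3: Steel press punch: a bar 110 mm long, 24 x 24 mm square, with a round nose 18 mm across on the last 15 mm of its +x end, about 0.32 kg. Origin at the middle of its length, on its axis; x along its length. May be absent. It may lie on any of its four sides, either end outward. On the rack its centre is 42 mm above the bench, flat in a pocket 52 mm.
- punch4: Steel press punch: a bar 110 mm long, 24 x 24 mm square, with a round nose 18 mm across on the last 15 mm of its +x end, about 0.32 kg. Origin at the middle of its length, on its axis; x along its length. May be absent. It may lie on any of its four sides, either end outward. On the rack its centre is 42 mm above the bench, flat in a pocket 52 mm.
- screwdriver: Bystander: a 200 mm screwdriver lying down. Origin at the centre of its underside.
- wrench: Bystander: a spanner lying down. Origin at the centre of its underside.
- oil: Bystander: a closed oil bottle, 50 mm across, 110 mm tall. Origin at the centre of its underside.
- jar: Bystander: a closed jar, 64 mm across, 70 mm tall. Origin at the centre of its underside.
- tape: Bystander: a tape core, 100 mm across, lying flat, 25 mm tall. Origin at the centre of its underside.
- mug: Bystander: a white mug, 80 mm across, 90 mm tall. Origin at the centre of its underside.
- carton: Bystander: a cardboard box 110 x 150 x 70 mm. Origin at the centre of its underside.
Mind the look-alikes: they are no part of the job. What is shaped like the punch2 but brown is not meant.

How it is judged:
On the way, in this order (a step that is already met when the one before it is completed fails the run):
1. the bar is out of its brackets and lies released on the mat (x of bar in the frame of mat between -0.1 and 0.1 m and y of bar in the frame of mat between -0.05 and 0.05 m and height (world z) of bar between 0.005 and 0.025 m and angle between the x axis of bar and the x axis of mat, either way round below 0.35 rad and linear speed of bar below 0.02 m/s and contact force between bar and the fingers below 0.1 N), for 0.2 s.
2. every punch lies flat in an open pocket of the carousel (((x of punch1 in the frame of pocket1 between -0.02 and 0.02 m and y of punch1 in the frame of pocket1 between -0.014 and 0.014 m and z of punch1 in the frame of pocket1 between 0.006 and 0.018 m and angle between the x axis of punch1 and the x axis of pocket1, either way round below 0.25 rad) or (x of punch1 in the frame of pocket2 between -0.02 and 0.02 m and y of punch1 in the frame of pocket2 between -0.014 and 0.014 m and z of punch1 in the frame of pocket2 between 0.006 and 0.018 m and angle between the x axis of punch1 and the x axis of pocket2, either way round below 0.25 rad) or (x of punch1 in the frame of pocket3 between -0.02 and 0.02 m and y of punch1 in the frame of pocket3 between -0.014 and 0.014 m and z of punch1 in the frame of pocket3 between 0.006 and 0.018 m and angle between the x axis of punch1 and the x axis of pocket3, either way round below 0.25 rad) or (x of punch1 in the frame of pocket4 between -0.02 and 0.02 m and y of punch1 in the frame of pocket4 between -0.014 and 0.014 m and z of punch1 in the frame of pocket4 between 0.006 and 0.018 m and angle between the x axis of punch1 and the x axis of pocket4, either way round below 0.25 rad)) and linear speed of each of punch1, punch2, punch3, punch4 below 0.02 m/s and ((x of punch2 in the frame of pocket1 between -0.02 and 0.02 m and y of punch2 in the frame of pocket1 between -0.014 and 0.014 m and z of punch2 in the frame of pocket1 between 0.006 and 0.018 m and angle between the x axis of punch2 and the x axis of pocket1, either way round below 0.25 rad) or (x of punch2 in the frame of pocket2 between -0.02 and 0.02 m and y of punch2 in the frame of pocket2 between -0.014 and 0.014 m and z of punch2 in the frame of pocket2 between 0.006 and 0.018 m and angle between the x axis of punch2 and the x axis of pocket2, either way round below 0.25 rad) or (x of punch2 in the frame of pocket3 between -0.02 and 0.02 m and y of punch2 in the frame of pocket3 between -0.014 and 0.014 m and z of punch2 in the frame of pocket3 between 0.006 and 0.018 m and angle between the x axis of punch2 and the x axis of pocket3, either way round below 0.25 rad) or (x of punch2 in the frame of pocket4 between -0.02 and 0.02 m and y of punch2 in the frame of pocket4 between -0.014 and 0.014 m and z of punch2 in the frame of pocket4 between 0.006 and 0.018 m and angle between the x axis of punch2 and the x axis of pocket4, either way round below 0.25 rad)) and ((x of punch3 in the frame of pocket1 between -0.02 and 0.02 m and y of punch3 in the frame of pocket1 between -0.014 and 0.014 m and z of punch3 in the frame of pocket1 between 0.006 and 0.018 m and angle between the x axis of punch3 and the x axis of pocket1, either way round below 0.25 rad) or (x of punch3 in the frame of pocket2 between -0.02 and 0.02 m and y of punch3 in the frame of pocket2 between -0.014 and 0.014 m and z of punch3 in the frame of pocket2 between 0.006 and 0.018 m and angle between the x axis of punch3 and the x axis of pocket2, either way round below 0.25 rad) or (x of punch3 in the frame of pocket3 between -0.02 and 0.02 m and y of punch3 in the frame of pocket3 between -0.014 and 0.014 m and z of punch3 in the frame of pocket3 between 0.006 and 0.018 m and angle between the x axis of punch3 and the x axis of pocket3, either way round below 0.25 rad) or (x of punch3 in the frame of pocket4 between -0.02 and 0.02 m and y of punch3 in the frame of pocket4 between -0.014 and 0.014 m and z of punch3 in the frame of pocket4 between 0.006 and 0.018 m and angle between the x axis of punch3 and the x axis of pocket4, either way round below 0.25 rad)) and ((x of punch4 in the frame of pocket1 between -0.02 and 0.02 m and y of punch4 in the frame of pocket1 between -0.014 and 0.014 m and z of punch4 in the frame of pocket1 between 0.006 and 0.018 m and angle between the x axis of punch4 and the x axis of pocket1, either way round below 0.25 rad) or (x of punch4 in the frame of pocket2 between -0.02 and 0.02 m and y of punch4 in the frame of pocket2 between -0.014 and 0.014 m and z of punch4 in the frame of pocket2 between 0.006 and 0.018 m and angle between the x axis of punch4 and the x axis of pocket2, either way round below 0.25 rad) or (x of punch4 in the frame of pocket3 between -0.02 and 0.02 m and y of punch4 in the frame of pocket3 between -0.014 and 0.014 m and z of punch4 in the frame of pocket3 between 0.006 and 0.018 m and angle between the x axis of punch4 and the x axis of pocket3, either way round below 0.25 rad) or (x of punch4 in the frame of pocket4 between -0.02 and 0.02 m and y of punch4 in the frame of pocket4 between -0.014 and 0.014 m and z of punch4 in the frame of pocket4 between 0.006 and 0.018 m and angle between the x axis of punch4 and the x axis of pocket4, either way round below 0.25 rad))), for 0.2 s.
3. the bar lies in both brackets of the rack (x of bar in the frame of rack between -0.035 and 0.035 m and y of bar in the frame of rack between -0.009 and 0.009 m and z of bar in the frame of rack between 0.062 and 0.076 m and angle between the x axis of bar and the x axis of rack, either way round below 0.06 rad and linear speed of bar below 0.02 m/s), for 0.2 s.
At the end, for the whole second after the job is handed in: Each punch lies flat and still in an open pocket, one apiece (centre within 20 mm along, 14 mm across, 6 to 18 mm above the floor, 0.25 rad); the bar lies still in both brackets (centre within 35 mm along, 9 mm across, 62 to 76 mm up, 0.06 rad of the rack) (all of step 2 and all of step 3); the robot touches nothing.
It fails at once if a bystander is moved more than 50 mm or knocked over (distance of any of screwdriver, wrench, oil, jar, tape, mug, carton from where it was at the start of the episode above 0.05 m or angle between any of oil, jar, mug, carton's own z axis and vertical above 0.6 rad).
Of punch1, punch2, punch3, punch4 only 3 to 4 are there at a start; the rules pass over those that are not, and their reading is None.
At some moment in a run one of bar may be knocked a few centimetres aside while the robot is not near it.
Once in a run the grip may slacken for a moment while it holds something.
It also fails if it takes over 210 s, if anything falls off the work surface, if the arm or the gripper's body presses on something with over 40 N, if the wrist force passes 120 N, or if a joint passes its speed limit or range.

### The arm

A 6-joint arm with a two-finger parallel gripper is mounted at the origin on the work surface. World frame = base frame: x ahead of the robot, y to its left, z up, the work surface at z = 0. Lengths are in m, angles in rad, forces in N, time in s.
With the tool pointing down it reaches from about 0.375 to 0.9 m from the base axis. Payload 3.1 kg.
Tool frame: the origin (TCP) lies between the finger pads; the fingertips stand 14 mm ahead of it and the grasp point (between the pads) lies 5 mm behind it (robot.finger_overhang is the distance from the TCP to the fingertips, in m); z points along the fingers, y is the line along which they close (so a half turn about z gives the same grasp; the last joint's range is limited). The gripper opens to 87 mm and grips with 3 to 60 N. Pads are 19 mm wide; open, the fingers measure 117 mm over their backs; the gripper's body (75 mm by 190 mm) begins 51 mm behind the grasp point.
Start: joints at [1.147, 0.527, 1.433, -0, 1.181, -0.178], TCP at [0.152, 0.606, 0.237] pointing down, gripper open.
Joint ranges: [-3.08, 3.08], [-0.75, 2.2], [0.22, 2.44], [-1.43, 4.57], [0, 2.65], [-2.85, 2.85]. Speed limits (rad/s): [2.79, 2.79, 3.14, 3.14, 3.14, 3.14].

### API

Orientations are given as a unit quaternion [x, y, z, w].
In Python, from rig import monitor, cams, workorder, robot gives the robot as it stands.
- The arm moves only by the tool send_rows, never from a script. Its argument "moves" is one flat list of numbers, 7 for each row, row after row: the opening, from 0 (shut) to 1 (fully open), then the shift along the world's x, y, z in cm, then the turn, a rotation vector about the world's x, y, z in rad. A call has 1 to 5 rows; each row is the pose to reach, as a shift and turn from the pose commanded when the call began; what a row does not reach only later rows make up. A row lasts 1/12 s, in which the tool goes at most 41.7 mm and 7.16 degrees, less where a joint would pass 70% of its speed; a pose out of reach is approached as far as the arm can. A call with a gripper value outside its range is refused whole. The fingers move at their own pace and stop on an object; "grip_force" is the grip in N (left out, the last holds). Time passes only in rows, so rows that repeat a pose let the fingers close. It gives the time, the measured TCP pose, the force, the opening and the grip force at its end, in the units of the state.
- monitor.get_obs(): the state, without advancing time (a new reading comes with each control period).
- cams.camera(name): name is "scene" or "top"; returns a dict with "pixels" (480x640x3 uint8, blue, green, red), "range_z" (480x640 float32, m along the optical axis (not along the pixel's ray), 0 where there is no reading), "fovy" (degrees; the focal length in pixels is half the picture's height over the tangent of half this angle, whatever the lens; pixels are square), "cx", "cy" (the principal point, pixels), "dist_coeffs" ([k1, k2, p1, p2, k3] as OpenCV has them; the pictures are not rectified), "rvec" (rotation vector, rad) and "tvec" (3), from world to camera coordinates, as OpenCV has them. Camera axes: x right, y down, z forward; pixel columns grow to the right and rows downward; lengths in m; the calibration is good to about 2 mm. A picture is of the moment at which its call begins.
- workorder.hand_in(): hands the job in; it is judged then, once.
The state is a dict: "time": time; "q": joint angles; "joint_velocities": joint speeds; "joint_torque": joint torques, N m; "position": TCP position; "tool_rot": TCP orientation; "ft_force": force on the tool from outside, world axes, zero at the start; "moment": the same for the moment, N m; "grip_width": finger opening in m; "grip_force": force on a finger pad.
Only numpy, scipy, OpenCV 4.12 (cv2) and the standard library are available. Lean on these libraries where they do the work, as an engineer would, in place of code of your own. Each camera call takes 0.05 s, during which the arm holds its last target. There are 200 camera calls.

## Working session

There is one attempt and no reset: what is moved stays moved. The work goes in short steps, Python scripts to look and compute and a tool call to move; the robot and the scene stay as the last step left them, time stands still between calls to the robot, and variables do not carry over. Pictures are saved under pics/ and viewed, at most 14 in all, crops included, and the job is handed in when it is done.

Besides the shell and the picture viewer there is one more tool, called after "Call:" as a command line: name --argument value ..., lists and objects as JSON in quotes. send_rows: Moves the arm, as the interface text tells. Its arguments: {"type":"object","properties":{"moves":{"type":"array","items":{"type":"number"}},"grip_force":{"type":"number"}},"required":["moves"]}

```bash
mkdir -p pics; ls; cat > h.py <<'E'
import numpy as np, cv2
from rig import monitor, cams, workorder, robot
def snap(n):
    d=cams.camera(n); f=240/np.tan(np.radians(d["fovy"])/2)
    K=np.array([[f,0,d["cx"]],[0,f,d["cy"]],[0,0,1]]); D=np.array(d["dist_coeffs"],float)
    R=cv2.Rodrigues(np.array(d["rvec"],float))[0]; t=np.array(d["tvec"],float).reshape(3)
    h,w=d["range_z"].shape
    u,v=np.meshgrid(np.arange(w),np.arange(h))
    p=cv2.undistortPoints(np.stack([u,v],-1).reshape(-1,1,2).astype(float),K,D).reshape(h,w,2)
    z=d["range_z"]; P=np.dstack([p[...,0]*z,p[...,1]*z,z])
    W=(P-t)@R; W[z<=0]=np.nan
    return d["pixels"],W,(K,D,R,t)
def ortho(img,W,x0,x1,y0,y1,s,zmin=-1,zmax=.3):
    """top-down map: rows = x descending, cols = y descending (as seen by robot), s px/m"""
    o=np.zeros((int((x1-x0)*s),int((y1-y0)*s),3),np.uint8); zz=np.full(o.shape[:2],-9.)
    m=np.isfinite(W[...,2])&(W[...,0]>x0)&(W[...,0]<x1)&(W[...,1]>y0)&(W[...,1]<y1)&(W[...,2]<zmax)
    p=W[m];c=img[m];i=np.argsort(p[:,2]);p=p[i];c=c[i]
    r=np.clip(((x1-p[:,0])*s).astype(int),0,o.shape[0]-1);k=np.clip(((y1-p[:,1])*s).astype(int),0,o.shape[1]-1)
    o[r,k]=c; zz[r,k]=p[:,2]; return o,zz
E
python3 - <<'E'
from h import *
a,W,_=snap("top"); b,V,_=snap("scene")
cv2.imwrite("pics/top.png",a);cv2.imwrite("pics/scene.png",b)
np.savez("/tmp/s.npz",a=a,W=W,b=b,V=V)
o=monitor.get_obs();print(o["position"],o["tool_rot"],o["grip_width"],o["time"])
for X in (W,V): print(np.nanmin(X,axis=(0,1)),np.nanmax(X,axis=(0,1)))
E
```

```text
pics
[0.15179378 0.60562636 0.23568304] [ 1.22581569e-01  9.92457963e-01 -9.36722581e-04 -2.71760998e-04] 0.08702199197773726 0.1
[-0.0470912  -1.19694481 -0.77864108] [1.79991623 1.4013031  0.81609566]
[-2.13435285 -2.51859656 -0.77842813] [1.25824218 1.18760883 0.75251605]
```

View pics/top.png

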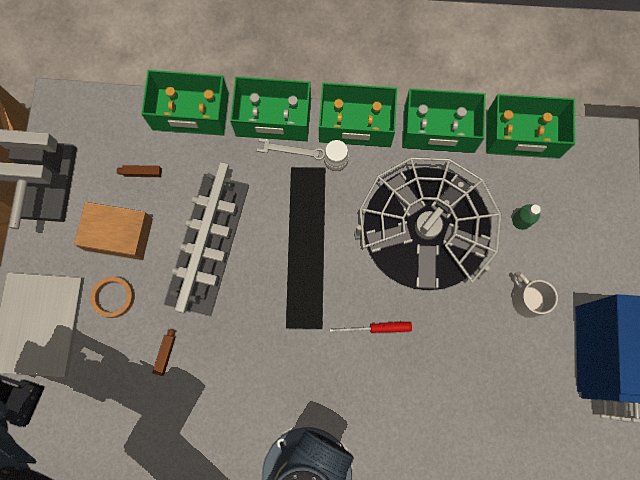

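View pics/scene.png

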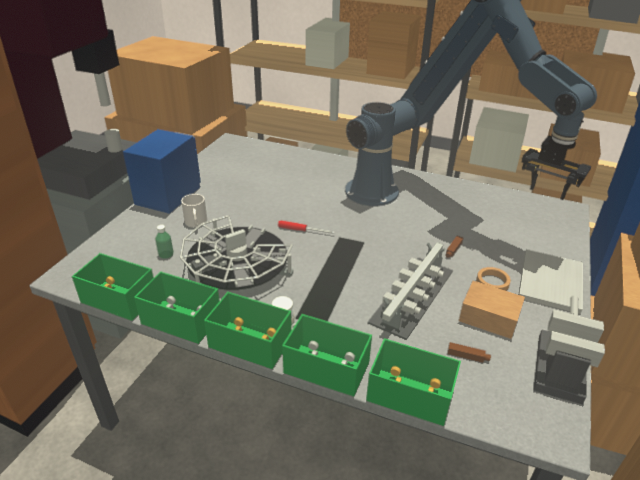

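The top view shows the rack at about px (207,240) with the bar over it. The punch candidates are the grey ones on the rack, at about (217,197), (208,223), (203,250) and (195,275). The brown look-alikes at (140,171) and (164,352) are excluded. The mat is at (306,248), the carousel at (428,224), and the gap faces down toward (428,265). Next I'll take a close crop and measure.

```bash
cat > /tmp/a.py <<'E'
from h import *
s=np.load("/tmp/s.npz");a,W,V,b=s["a"],s["W"],s["V"],s["b"]
c=np.hstack([cv2.resize(a[150:320,155:260],None,fx=3.4,fy=3.4,interpolation=3),cv2.resize(a[150:320,350:480],None,fx=3.4,fy=3.4,interpolation=3)])
cv2.imwrite("pics/crop.png",c[:600,:800]);print(c.shape)
def W_(u,v): return np.round(np.nanmedian(W[v-1:v+2,u-1:u+2].reshape(-1,3),0),4)
def rect(mask,Wm):
    n,l,st,_=cv2.connectedComponentsWithStats(mask.astype(np.uint8)); i=1+np.argmax(st[1:,4]); p=Wm[l==i]
    return cv2.minAreaRect(p[:,:2].astype(np.float32)),np.median(p[:,2]),len(p)
yy,xx=np.mgrid[:480,:640]
box=(xx>160)&(xx<255)&(yy>150)&(yy<325)
z=W[...,2]
print("bar",rect(box&(z>.074)&(z<.088),W))
box2=(xx>280)&(xx<330)&(yy>155)&(yy<335)
g=a.max(2)
print("mat",rect(box2&(g<50)&(z<.01),W))
# knob
kb=(xx>400)&(xx<460)&(yy>190)&(yy<255)
print("knob",rect(kb&(z>.117)&(z<.13),W))
# disc
db=(xx>350)&(xx<505)&(yy>150)&(yy<300)
m=db&(z>.03)&(z<.045)
p=W[m];print("disc",len(p),p[:,:2].min(0),p[:,:2].max(0))
m=db&(z>.070)&(z<.085);p=W[m];print("guard",len(p),p[:,:2].min(0),p[:,:2].max(0))
E
python3 /tmp/a.py
```

```text
(578, 799, 3)
bar (((0.5351531505584717, 0.2902815341949463), (0.03712484985589981, 0.3817966878414154), 80.36747741699219), np.float64(0.07966591794148678), 1446)
mat (((0.5452468395233154, 0.046633899211883545), (0.41770416498184204, 0.09045307338237762), 3.159770965576172), np.float64(0.0026814976468385655), 5535)
knob (((0.6063148379325867, -0.25187787413597107), (0.015969496220350266, 0.06165310740470886), 55.55165100097656), np.float64(0.12322047979694772), 170)
disc 8655 [ 0.44976193 -0.412919  ] [ 0.76816621 -0.07723332]
guard 2725 [ 0.46849682 -0.42345088] [ 0.77710132 -0.07729709]
```

View pics/crop.png

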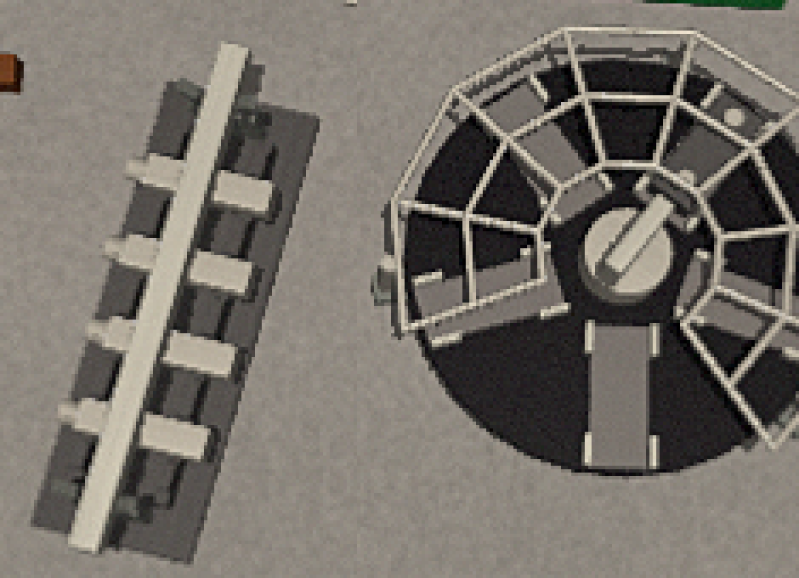

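Four grey punches lie on the rack, with their noses toward +y. One pale empty pocket is already near the gap (crop px (620,400)), and the dark block of pocket0 is at upper right (crop px (715,140)). Next I'll refine the rack pose and the gap direction.

```bash
cat > /tmp/b.py <<'E'
from h import *
s=np.load("/tmp/s.npz");a,W,V,b=s["a"],s["W"],s["V"],s["b"]
yy,xx=np.mgrid[:480,:640]; z=W[...,2]
def line(p):
    c=cv2.minAreaRect(p[:,:2].astype(np.float32)); q=cv2.boxPoints(c); 
    e=[(q[1]-q[0]),(q[2]-q[1])]; e=max(e,key=np.linalg.norm); return np.round(c[0],4),np.round(c[1],4),round(np.degrees(np.arctan2(e[1],e[0])),2)
box=(xx>160)&(xx<255)&(yy>150)&(yy<325)
m=box&(z>.0765)&(z<.084)&(a.max(2)>150)
p=W[m]; print("bar top",line(p),np.median(p[:,2]),len(p), "mean",p.mean(0))
v=np.linalg.svd(p[:,:2]-p[:,:2].mean(0),full_matrices=False)[2][0];print(np.degrees(np.arctan2(v[1],v[0])))
m=box&(z>.050)&(z<.057)&(a.max(2)>110)
n,l,st,ce=cv2.connectedComponentsWithStats(m.astype(np.uint8))
for i in range(1,n):
    if st[i,4]>25: print("punch bit",st[i,4],line(W[l==i]),ce[i])
ax=np.array([.6063,-.2519])
for nm,X in (("top",W),("scene",V)):
    q=X[np.isfinite(X[...,2])]; d=q[:,:2]-ax; r=np.hypot(*d.T); k=(r>.08)&(r<.18)&(q[:,2]>.071)&(q[:,2]<.084)
    t=np.sort(np.degrees(np.arctan2(d[k,1],d[k,0]))%360); h=np.histogram(t,72,(0,360))[0]; print(nm,h[20:54])
    k=(r>.03)&(r<.15)&(q[:,2]<.06)&(q[:,2]>.03)&(np.abs(np.degrees(np.arctan2(-d[:,1],-d[:,0])))<40); print(np.median(q[k,2]))
# pocket strip in gap
m=(xx>412)&(xx<445)&(yy>244)&(yy<288)&(a.max(2)>80)&(z>.03)&(z<.06);print("pocket",line(W[m]),np.median(W[m][:,2]))
# rack base outline
m=box&(z>.003)&(z<.035)&(a.max(2)<110); p=W[m];print("rack",line(p[(p[:,2]<.03)]))
E
python3 /tmp/b.py
```

```text
bar top (array([0.5354, 0.2949]), array([0.0221, 0.3784]), np.float32(-9.91)) 0.08010352321526919 989 mean [0.52890282 0.29615258 0.08016201]
170.0751544434038
punch bit 87 (array([0.6308, 0.316 ]), array([0.0387, 0.0235]), np.float32(79.4)) [201.05747126 199.71264368]
punch bit 92 (array([0.6196, 0.2495]), array([0.0409, 0.0237]), np.float32(79.45)) [226.26086957 206.05434783]
punch bit 79 (array([0.5703, 0.3254]), array([0.0377, 0.0232]), np.float32(78.2)) [194.44303797 223.36708861]
punch bit 120 (array([0.5586, 0.2601]), array([0.0429, 0.0239]), np.float32(81.64)) [218.95833333 229.23333333]
punch bit 72 (array([0.5069, 0.3314]), array([0.0232, 0.0322]), np.float32(-78.29)) [188.30555556 247.125     ]
punch bit 137 (array([0.497 , 0.2675]), array([0.0491, 0.0236]), np.float32(79.81)) [213.50364964 253.69343066]
punch bit 73 (array([0.4476, 0.3455]), array([0.0348, 0.023 ]), np.float32(82.28)) [179.73972603 271.52054795]
punch bit 138 (array([0.4364, 0.2793]), array([0.0468, 0.0231]), np.float32(80.69)) [205.93478261 277.8115942 ]
top [23 20 94  7  0  0  0  0  0  0  0  0  0  0  0  0  0  0  0  0  0  0  0 94
 28 20 40 30 26 61 66 25 25 24]
0.04003515937224443
scene [10 15 47  3  0  0  0  0  0  0  0  0  0  0  0  0  0  0  0  0  0  0  0 27
 15 14 12 13 18 17 37 14 10  9]
0.038199496647818895
pocket (array([ 0.5072, -0.2558]), array([0.1055, 0.0557]), np.float32(2.1)) 0.040533857624336464
rack (array([0.5471, 0.293 ]), array([0.1221, 0.3805]), np.float32(-9.8))
```

Four real punches are confirmed: the rack yaw is about -10°, its centre about (0.534, 0.295), the gap is centred at 165° and pocket3 is already in it at about 182°. Moving to the bar.

Call:
send_rows --moves '[1,16,-13,0,0,0,0,1,16,-13,0,0,0,0,1,16,-13,0,0,0,0,1,16,-13,0,0,0,0,1,16,-13,0,0,0,0]' --grip_force 40

```text
time: 0.52
position: [0.313, 0.4745, 0.2361]
tool_rot: [0.122, 0.992, -0.0, -0.0]
ft_force: [0.9, -0.1, -0.7]
grip_width: 0.0874
grip_force: 0.0
```

Call:
send_rows --moves '[1,16,-13,0,0,0,0.07,1,16,-13,0,0,0,0.07,1,16,-13,0,0,0,0.07,1,16,-13,0,0,0,0.07,1,16,-13,0,0,0,0.07]'

```text
time: 0.93
position: [0.4733, 0.3443, 0.2362]
tool_rot: [0.088, 0.996, -0.0, -0.0]
ft_force: [-0.4, 0.1, -0.6]
grip_width: 0.0871
grip_force: 0.0
```

Call:
send_rows --moves '[1,6.2,-5,-8,0,0,0,1,6.2,-5,-8,0,0,0,1,6.2,-5,-8,0,0,0,1,6.2,-5,-8,0,0,0,1,6.2,-5,-8,0,0,0]'

```text
time: 1.35
position: [0.5336, 0.2949, 0.1546]
tool_rot: [0.089, 0.996, -0.001, -0.002]
ft_force: [0.8, 0.7, 1.0]
grip_width: 0.0869
grip_force: 0.0
```

Call:
send_rows --moves '[1,0,0,-6,0,0,0,1,0,0,-8.9,0,0,0,1,0,0,-8.9,0,0,0,1,0,0,-8.9,0,0,0,1,0,0,-8.9,0,0,0]'

```text
time: 1.77
position: [0.5344, 0.2974, 0.0692]
tool_rot: [0.087, 0.996, 0.0, 0.001]
ft_force: [0.0, -0.2, 0.5]
grip_width: 0.0869
grip_force: 0.0
```

Call:
send_rows --moves '[0,0,0,0,0,0,0,0,0,0,0,0,0,0,0,0,0,0,0,0,0,0,0,0,0,0,0,0,0,0,0,0,0,0,0]'

```text
time: 2.18
position: [0.5345, 0.2964, 0.0686]
tool_rot: [0.088, 0.996, 0.0, 0.001]
ft_force: [0.6, 0.3, 0.1]
grip_width: 0.0617
grip_force: 0.0
```

Call:
send_rows --moves '[0,0,0,0,0,0,0,0,0,0,0,0,0,0,0,0,0,0,0,0,0,0,0,0,0,0,0,0,0,0,0,0,0,0,0]'

```text
time: 2.6
position: [0.534, 0.2962, 0.0674]
tool_rot: [0.088, 0.996, -0.0, -0.0]
ft_force: [-0.5, 0.6, 0.6]
grip_width: 0.0283
grip_force: 0.0
```

Call:
send_rows --moves '[0,0,0,0,0,0,0,0,0,0,0,0,0,0,0,0,0,0,0,0,0,0,0,0,0,0,0,0]'

```text
time: 2.93
position: [0.5339, 0.2961, 0.0674]
tool_rot: [0.088, 0.996, -0.0, -0.0]
ft_force: [0.1, -0.8, -0.3]
grip_width: 0.0213
grip_force: 40.0
```

Call:
send_rows --moves '[0,0,0,1,0,0,0,0,0,0,3,0,0,0,0,0,0,5,0,0,0,0,0,0,7,0,0,0,0,0,0,7,0,0,0]'

```text
time: 3.35
position: [0.5365, 0.2973, 0.1418]
tool_rot: [0.088, 0.996, 0.002, 0.004]
ft_force: [0.6, 0.3, -2.0]
grip_width: 0.0215
grip_force: 40.0
```

Call:
send_rows --moves '[0,1,-16,0,0,0,0.13,0,1,-16,0,0,0,0.13,0,1,-16,0,0,0,0.13,0,1,-16,0,0,0,0.13,0,1,-16,0,0,0,0.13]'

```text
time: 3.77
position: [0.5442, 0.13, 0.1368]
tool_rot: [0.026, 1.0, -0.001, -0.001]
ft_force: [-0.6, 0.3, -1.3]
grip_width: 0.0216
grip_force: 40.0
```

Call:
send_rows --moves '[0,0.1,-9,-6,0,0,0.1,0,0.1,-9,-6,0,0,0.1,0,0.1,-9,-6,0,0,0.1,0,0.1,-9,-6,0,0,0.1,0,0.1,-9,-6,0,0,0.1]'

```text
time: 4.18
position: [0.5441, 0.0453, 0.0761]
tool_rot: [-0.025, 1.0, 0.0, -0.002]
ft_force: [0.7, 0.1, -2.4]
grip_width: 0.0218
grip_force: 40.0
```

Call:
send_rows --moves '[0,0,0,-4,0,0,0,0,0,0,-5.7,0,0,0,0,0,0,-5.7,0,0,0,0,0,0,-5.7,0,0,0,0,0,0,-5.7,0,0,0]'

```text
time: 4.6
position: [0.5454, 0.0472, 0.0212]
tool_rot: [-0.028, 1.0, 0.0, 0.0]
ft_force: [-0.1, -0.2, -1.4]
grip_width: 0.0215
grip_force: 40.0
```

Call:
send_rows --moves '[0.6,0,0,0,0,0,0,0.6,0,0,0,0,0,0,0.6,0,0,0,0,0,0,0.6,0,0,0,0,0,0,0.6,0,0,0,0,0,0]'

```text
time: 5.02
position: [0.5453, 0.0462, 0.0211]
tool_rot: [-0.027, 1.0, -0.0, 0.0]
ft_force: [0.5, 1.2, -0.7]
grip_width: 0.0467
grip_force: 0.0
```

Call:
send_rows --moves '[0.6,0,0,2,0,0,0,0.6,0,0,6,0,0,0,0.6,0,0,10,0,0,0,0.6,0,0,14,0,0,0,0.6,0,0,14,0,0,0]'

```text
time: 5.43
position: [0.5499, 0.0457, 0.168]
tool_rot: [-0.027, 1.0, -0.001, 0.008]
ft_force: [0.7, -0.3, -0.6]
grip_width: 0.0523
grip_force: 0.0
```

```bash
python3 - <<'E'
from h import *
a,W,_=snap("top");np.savez("/tmp/s2.npz",a=a,W=W)
o=monitor.get_obs();print(o["position"],o["tool_rot"],o["grip_width"],o["time"],o["q"])
z=W[...,2]
yy,xx=np.mgrid[:480,:640]
box=(xx>160)&(xx<255)&(yy>150)&(yy<325)
m=box&(z>.0515)&(z<.058)&(a.max(2)>100)
n,l,st,ce=cv2.connectedComponentsWithStats(m.astype(np.uint8))
for i in range(1,n):
    if st[i,4]>80: r=cv2.minAreaRect(W[l==i][:,:2].astype(np.float32)); print(st[i,4],np.round(r[0],4),np.round(r[1],4),r[2],ce[i])
cv2.imwrite("pics/t2.png",np.ascontiguousarray(cv2.resize(a[130:340,150:350],None,fx=2.8,fy=2.8,interpolation=3)))
E
```

```text
[0.5481888  0.04587121 0.16504896] [-2.71350208e-02  9.99617652e-01 -7.79976774e-04  5.25667656e-03] 0.052012687189720554 5.4833 [-1.19688747e-01  5.20978407e-01  1.69904560e+00 -6.40435357e-06
  9.10940143e-01 -1.74475864e+00]
246 [0.625  0.2793] [0.1023 0.0244] 80.61576843261719 [215.24390244 203.29674797]
231 [0.5633 0.2883] [0.1022 0.0242] 80.18950653076172 [208.93073593 226.63203463]
```

View pics/t2.png

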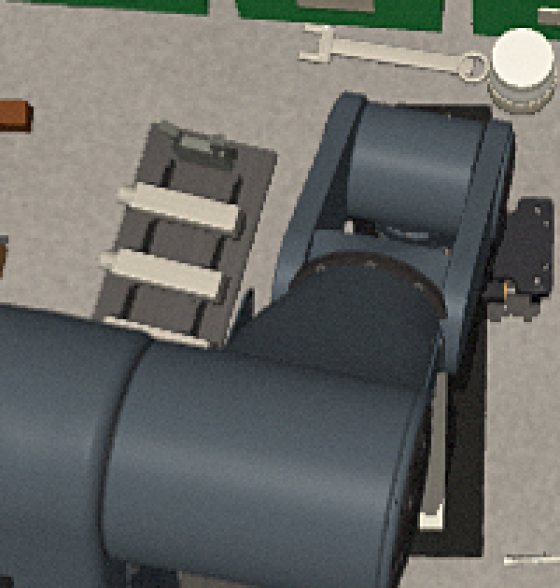

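Bar lies on the mat (its near end is at crop px (432,500)), and the two far punches are clear. Next pick is punch A at (0.6256, 0.2835).

Call:
send_rows --moves '[0.6,4,12,0,0,0,-0.6,0.6,4,12,0,0,0,-0.6,0.6,4,12,0,0,0,-0.6,0.6,4,12,0,0,0,-0.6,0.6,4,12,0,0,0,-0.6]'

```text
time: 5.9
position: [0.5849, 0.1693, 0.1589]
tool_rot: [0.271, 0.963, 0.0, -0.001]
ft_force: [-0.3, -0.6, -0.5]
grip_width: 0.0526
grip_force: 0.0
```

Call:
send_rows --moves '[0.6,4,11.7,0,0,0,-0.6,0.6,4,11.7,0,0,0,-0.6,0.6,4,11.7,0,0,0,-0.6,0.6,4,11.7,0,0,0,-0.6,0.6,4,11.7,0,0,0,-0.6]'

```text
time: 6.32
position: [0.6243, 0.2856, 0.1581]
tool_rot: [0.543, 0.84, -0.001, -0.001]
ft_force: [-0.3, -0.1, 0.9]
grip_width: 0.0522
grip_force: 0.0
```

Call:
send_rows --moves '[0.58,0,0,-4,0,0,-0.6,0.58,0,0,-4,0,0,-0.6,0.58,0,0,-4,0,0,-0.6,0.58,0,0,-4,0,0,-0.6,0.58,0,0,-4,0,0,-0.6]'

```text
time: 6.73
position: [0.6236, 0.2827, 0.1178]
tool_rot: [0.768, 0.64, -0.002, -0.001]
ft_force: [0.2, -0.6, -0.1]
grip_width: 0.0505
grip_force: 0.0
```

Call:
send_rows --moves '[0.58,0,0,0,0,0,0,0.58,0,0,0,0,0,0]'

```text
time: 6.9
position: [0.6241, 0.2828, 0.1189]
tool_rot: [0.765, 0.644, -0.001, -0.001]
ft_force: [0.8, -0.5, -0.0]
grip_width: 0.0509
grip_force: 0.0
```

```bash
python3 - <<'E'
from h import *
a,W,_=snap("top");b,V,_=snap("scene");np.savez("/tmp/s2.npz",a=a,W=W,b=b,V=V)
o=monitor.get_obs();print(o["position"],o["tool_rot"],o["grip_width"],o["time"],o["q"])
cv2.imwrite("pics/t3.png",cv2.resize(b[220:350,300:480],None,fx=4,fy=4,interpolation=3))
E
```

```text
[0.62450797 0.28299408 0.11963215] [ 7.65560312e-01  6.43363622e-01 -7.38210727e-04 -3.36841199e-04] 0.050097561948474846 7.0 [ 2.62864369e-01  7.41423212e-01  1.36043456e+00 -1.49368727e-05
  1.04135769e+00  4.35899958e-01]
```

View pics/t3.png

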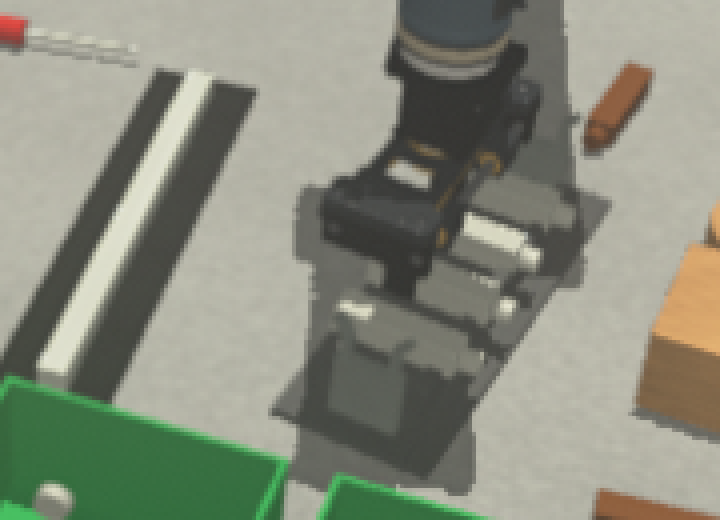

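Call:
send_rows --moves '[0.58,0.1,0,-4,0,0,0,0.58,0.1,0,-7.4,0,0,0,0.58,0.1,0,-7.4,0,0,0,0.58,0.1,0,-7.4,0,0,0,0.58,0.1,0,-7.4,0,0,0]'

```text
time: 7.42
position: [0.6269, 0.2835, 0.0477]
tool_rot: [0.766, 0.643, 0.001, 0.0]
ft_force: [0.5, 0.2, 1.0]
grip_width: 0.0503
grip_force: 0.0
```

Call:
send_rows --moves '[0,0,0,0,0,0,0,0,0,0,0,0,0,0,0,0,0,0,0,0,0,0,0,0,0,0,0,0,0,0,0,0,0,0,0]'

```text
time: 7.83
position: [0.6258, 0.2834, 0.0475]
tool_rot: [0.766, 0.643, 0.0, -0.0]
ft_force: [-2.6, -0.5, 0.6]
grip_width: 0.0249
grip_force: 1.0
```

Call:
send_rows --moves '[0,0,0,0,0,0,0,0,0,0,0,0,0,0]'

```text
time: 8.0
position: [0.6257, 0.2834, 0.0474]
tool_rot: [0.766, 0.643, -0.0, -0.0]
ft_force: [-2.6, 0.1, 5.2]
grip_width: 0.0238
grip_force: 40.0
```

Call:
send_rows --moves '[0,0,0,1,0,0,0,0,0,0,4,0,0,0,0,0,0,8,0,0,0,0,0,0,11,0,0,0,0,0,0,11,0,0,0]'

```text
time: 8.42
position: [0.6309, 0.2845, 0.1643]
tool_rot: [0.766, 0.643, 0.007, 0.003]
ft_force: [1.7, -0.5, -1.9]
grip_width: 0.0236
grip_force: 40.0
```

Call:
send_rows --moves '[0,-4,-18,0,0,0,-0.46,0,-4,-18,0,0,0,-0.46,0,-4,-18,0,0,0,-0.46,0,-4,-18,0,0,0,-0.46,0,-4,-18,0,0,0,-0.46]'

```text
time: 8.83
position: [0.5837, 0.0986, 0.1554]
tool_rot: [0.894, 0.449, -0.002, 0.0]
ft_force: [0.3, 0.6, -2.3]
grip_width: 0.0239
grip_force: 40.0
```

Call:
send_rows --moves '[0,-4,-18,0,0,0,-0.46,0,-4,-18,0,0,0,-0.46,0,-4,-18,0,0,0,-0.46,0,-4,-18,0,0,0,-0.46,0,-4,-18,0,0,0,-0.46]'

```text
time: 9.25
position: [0.5447, -0.0814, 0.1558]
tool_rot: [0.973, 0.233, -0.001, 0.001]
ft_force: [0.5, -0.1, -2.5]
grip_width: 0.0239
grip_force: 40.0
```

Call:
send_rows --moves '[0,-4,-17.8,0,0,0,-0.45,0,-4,-17.8,0,0,0,-0.45,0,-4,-17.8,0,0,0,-0.45,0,-4,-17.8,0,0,0,-0.45,0,-4,-17.8,0,0,0,-0.45]'

```text
time: 9.67
position: [0.5051, -0.2607, 0.156]
tool_rot: [1.0, 0.01, 0.0, 0.002]
ft_force: [1.1, -0.3, -2.1]
grip_width: 0.0237
grip_force: 40.0
```

Call:
send_rows --moves '[0,0,0,-4,0,0,0,0,0,0,-6,0,0,0,0,0,0,-6,0,0,0,0,0,0,-6,0,0,0,0,0,0,-6,0,0,0]'

```text
time: 10.08
position: [0.5066, -0.2549, 0.097]
tool_rot: [1.0, 0.013, 0.0, 0.0]
ft_force: [-0.1, -0.4, -3.2]
grip_width: 0.0235
grip_force: 40.0
```

```bash
python3 - <<'E'
from h import *
a,W,_=snap("top");b,V,_=snap("scene");np.savez("/tmp/s2.npz",a=a,W=W,b=b,V=V)
o=monitor.get_obs();print(o["position"],o["tool_rot"],o["grip_width"],o["time"],o["q"])
cv2.imwrite("pics/t4.png",np.hstack([cv2.resize(b[180:310,150:310],(480,390),interpolation=3),cv2.resize(a[150:310,340:500],(320,320))[:390] if 0 else cv2.resize(a[150:310,350:480],(317,390),interpolation=3)]))
E
```

```text
[ 0.50719364 -0.25515446  0.097935  ] [0.99991007 0.01331484 0.00123568 0.00101584] 0.023803755737091432 10.1833 [-6.62854747e-01  6.45678636e-01  1.69435184e+00 -5.31181222e-05
  7.98363132e-01  8.81348083e-01]
```

View pics/t4.png

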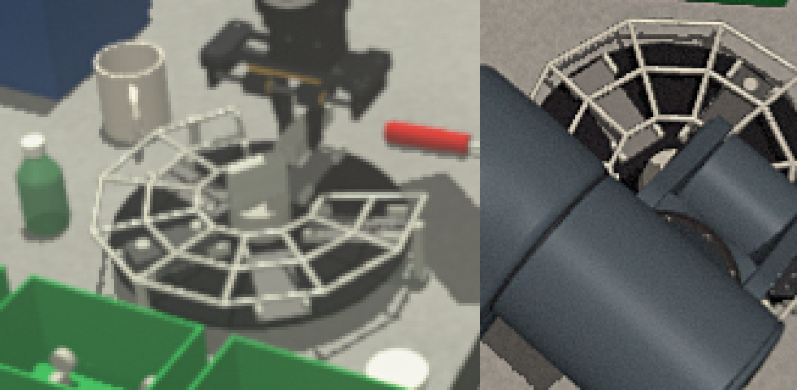

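The scene view shows the punch held over the pocket (px (295,130)), with clear room between it and the guard. Lowering and releasing.

Call:
send_rows --moves '[0,0,0,-2,0,0,0,0,0,0,-3.5,0,0,0,0,0,0,-3.9,0,0,0,0,0,0,-3.9,0,0,0,0,0,0,-3.9,0,0,0]'

```text
time: 10.6
position: [0.5069, -0.2551, 0.0586]
tool_rot: [1.0, 0.013, 0.001, 0.001]
ft_force: [-0.4, 0.0, -2.9]
grip_width: 0.0238
grip_force: 40.0
```

Call:
send_rows --moves '[0.55,0,0,0,0,0,0,0.55,0,0,0,0,0,0,0.55,0,0,0,0,0,0,0.55,0,0,0,0,0,0,0.55,0,0,0,0,0,0]'

```text
time: 11.02
position: [0.5063, -0.255, 0.058]
tool_rot: [1.0, 0.013, 0.0, 0.0]
ft_force: [0.7, 0.5, -0.3]
grip_width: 0.0455
grip_force: 0.0
```

Call:
send_rows --moves '[0.55,0,0,3,0,0,0,0.55,0,0,6,0,0,0,0.55,0,0,10,0,0,0,0.55,0,0,10,0,0,0,0.55,0,0,10,0,0,0]'

```text
time: 11.43
position: [0.5076, -0.256, 0.1603]
tool_rot: [1.0, 0.013, 0.003, 0.002]
ft_force: [0.4, 0.5, 0.4]
grip_width: 0.0477
grip_force: 0.0
```

```bash
python3 - <<'E'
from h import *
b,V,_=snap("scene");np.savez("/tmp/s3.npz",b=b,V=V)
o=monitor.get_obs();print(o["position"],o["tool_rot"],o["grip_width"],o["time"],o["q"])
z=V[...,2]; d=np.hypot(V[...,0]-.5065,V[...,1]+.255)
m=(d<.075)&(z>.0615)&(z<.068)
n,l,st,ce=cv2.connectedComponentsWithStats(m.astype(np.uint8))
for i in range(1,n):
    if st[i,4]>10: print(st[i,4],cv2.minAreaRect(V[l==i][:,:2].astype(np.float32)),ce[i])
E
```

```text
[ 0.50630364 -0.25499119  0.15850219] [9.99916250e-01 1.29003880e-02 8.12302718e-04 6.43084450e-04] 0.04777464136751638 11.4833 [-6.63635797e-01  5.52244822e-01  1.65607258e+00  1.77909721e-05
  9.31203205e-01  8.81348420e-01]
60 ((0.5038303732872009, -0.25263357162475586), (0.0919720008969307, 0.026142152026295662), 1.9546241760253906) [252.03333333 231.15      ]
```

The punch is in pocket3, with its centre about 3 mm off. Now turn the carousel by +72° using the knob.

Call:
send_rows --moves '[0.5,10,0.3,0,0,0,-0.63,0.5,10,0.3,0,0,0,-0.63,0.5,10,0.3,0,0,0,-0.63,0.5,10,0.3,0,0,0,-0.63,0.5,10,0.3,0,0,0,-0.63]'

```text
time: 11.9
position: [0.6062, -0.2508, 0.1549]
tool_rot: [0.955, -0.297, -0.002, -0.0]
ft_force: [1.0, -0.4, -0.2]
grip_width: 0.044
grip_force: 0.0
```

Call:
send_rows --moves '[0.5,0,0,0,0,0,0,0.5,0,0,0,0,0,0,0.5,0,0,-3,0,0,0,0.5,0,0,-5.4,0,0,0,0.5,0,0,-5.4,0,0,0]'

```text
time: 12.32
position: [0.602, -0.2497, 0.0981]
tool_rot: [0.956, -0.294, -0.006, -0.002]
ft_force: [-0.8, 0.8, -0.6]
grip_width: 0.0437
grip_force: 0.0
```

Call:
send_rows --moves '[0,0,0,0,0,0,0,0,0,0,0,0,0,0,0,0,0,0,0,0,0,0,0,0,0,0,0,0,0,0,0,0,0,0,0]'

```text
time: 12.73
position: [0.6063, -0.253, 0.1051]
tool_rot: [0.956, -0.294, 0.001, 0.001]
ft_force: [-6.1, -7.5, 1.6]
grip_width: 0.0182
grip_force: 4.0
```

Call:
send_rows --moves '[0,0,0,0,0,0,0,0,0,0,0,0,0,0,0,0,0,0,0,0,0]'

```text
time: 12.98
position: [0.6057, -0.2539, 0.1051]
tool_rot: [0.956, -0.295, 0.001, 0.002]
ft_force: [-2.9, -5.0, 2.7]
grip_width: 0.0154
grip_force: 40.0
```

Call:
send_rows --moves '[0,0,-0.1,0,0,0,0.1,0,0,-0.1,0,0,0,0.2,0,0,-0.1,0,0,0,0.3,0,0,-0.1,0,0,0,0.4,0,0,-0.1,0,0,0,0.42]'

```text
time: 13.4
position: [0.6059, -0.2535, 0.1051]
tool_rot: [0.996, -0.087, 0.0, 0.001]
ft_force: [-3.9, -1.1, 4.8]
grip_width: 0.0156
grip_force: 40.0
```

Call:
send_rows --moves '[0,0,0,0,0,0,0.1,0,0,0,0,0,0,0.2,0,0,0,0,0,0,0.3,0,0,0,0,0,0,0.4,0,0,0,0,0,0,0.42]'

```text
time: 13.82
position: [0.6059, -0.2531, 0.105]
tool_rot: [0.993, 0.122, -0.0, 0.001]
ft_force: [-2.8, -0.6, 5.7]
grip_width: 0.0156
grip_force: 40.0
```

Call:
send_rows --moves '[0,0,0,0,0,0,0.1,0,0,0,0,0,0,0.2,0,0,0,0,0,0,0.3,0,0,0,0,0,0,0.4,0,0,0,0,0,0,0.42]'

```text
time: 14.23
position: [0.6057, -0.2527, 0.1051]
tool_rot: [0.945, 0.326, -0.0, 0.0]
ft_force: [-4.0, 0.5, 6.3]
grip_width: 0.0159
grip_force: 40.0
```

Call:
send_rows --moves '[0.5,0,0,0,0,0,0,0.5,0,0,0,0,0,0,0.5,0,0,0,0,0,0,0.5,0,0,0,0,0,0,0.5,0,0,0,0,0,0]'

```text
time: 14.65
position: [0.6062, -0.2527, 0.1033]
tool_rot: [0.946, 0.324, 0.0, -0.0]
ft_force: [0.0, -0.3, 0.2]
grip_width: 0.0397
grip_force: 0.0
```

Call:
send_rows --moves '[0.58,0,0,3,0,0,0,0.58,0,0,6,0,0,0,0.58,0,0,6,0,0,0,0.58,0,0,6,0,0,0]'

```text
time: 14.98
position: [0.6074, -0.2536, 0.1657]
tool_rot: [0.946, 0.324, 0.002, 0.002]
ft_force: [-0.3, 0.4, 0.2]
grip_width: 0.0499
grip_force: 0.0
```

```bash
cat > p.py <<'E'
from h import *
for cam in ("top","scene"):
    a,W,_=snap(cam); z=W[...,2]
    rc=np.array([.534,.2955]);e=np.array([np.cos(np.radians(-10)),np.sin(np.radians(-10))]);f=np.array([-e[1],e[0]])
    d=W[...,:2]-rc; s=d@e;t=d@f
    for c in (.093,.031,-.031,-.093):
        m=(abs(s-c)<.022)&(abs(t)<.075)&(z>.051)&(z<.058)
        if m.sum()>30:
            tt=t[m];lo,hi=np.percentile(tt,[1,99]);cc=(np.percentile(s[m],2)+np.percentile(s[m],98))/2
            print(cam,c,m.sum(),"t",np.round([lo,hi],4),"s",round(cc,4),"ctr from -y end",np.round(rc+cc*e+(lo+.055)*f,4))
    ax=np.array([.606,-.2525]); d=W[...,:2]-ax; r=np.hypot(d[...,0],d[...,1])
    m=(r<.04)&(z>.117)&(z<.13); 
    if m.sum()>20:
        q=W[m][:,:2]; v=np.linalg.svd(q-q.mean(0),full_matrices=False)[2][0]; print(cam,"knob",m.sum(),q.mean(0),np.degrees(np.arctan2(v[1],v[0]))%180)
E
python3 p.py
```

```text
top 0.031 268 t [-0.0514  0.0494] s 0.0305 ctr from -y end [0.5647 0.2937]
top -0.031 293 t [-0.0576  0.0466] s -0.0311 ctr from -y end [0.5029 0.2983]
top -0.093 294 t [-0.0559  0.0499] s -0.0931 ctr from -y end [0.4422 0.3108]
scene 0.031 157 t [-0.0515  0.0495] s 0.0319 ctr from -y end [0.566  0.2934]
scene -0.031 117 t [-0.0571  0.0398] s -0.0293 ctr from -y end [0.5047 0.2985]
scene -0.093 92 t [-0.0551  0.0423] s -0.0899 ctr from -y end [0.4455 0.311 ]
scene knob 71 [ 0.61036758 -0.25043684] 38.45116623681935
```

Call:
send_rows --moves '[0.58,-1.4,18.2,0,0,0,0.25,0.58,-1.4,18.2,0,0,0,0.25,0.58,-1.4,18.2,0,0,0,0.25,0.58,-1.4,18.2,0,0,0,0.25,0.58,-1.4,18.2,0,0,0,0.25]'

```text
time: 15.5
position: [0.589, -0.0652, 0.1616]
tool_rot: [0.897, 0.441, -0.002, -0.003]
ft_force: [-0.7, -1.3, 0.5]
grip_width: 0.0503
grip_force: 0.0
```

Call:
send_rows --moves '[0.58,-1.4,18.2,0,0,0,0.25,0.58,-1.4,18.2,0,0,0,0.25,0.58,-1.4,18.2,0,0,0,0.25,0.58,-1.4,18.2,0,0,0,0.25,0.58,-1.4,18.2,0,0,0,0.25]'

```text
time: 15.92
position: [0.576, 0.1158, 0.1621]
tool_rot: [0.835, 0.55, -0.001, -0.002]
ft_force: [0.1, -0.6, -0.2]
grip_width: 0.0503
grip_force: 0.0
```

Call:
send_rows --moves '[0.58,-1.45,18.1,-4,0,0,0.237,0.58,-1.45,18.1,-4,0,0,0.237,0.58,-1.45,18.1,-4,0,0,0.237,0.58,-1.45,18.1,-4,0,0,0.237,0.58,-1.45,18.1,-4,0,0,0.237]'

```text
time: 16.33
position: [0.5615, 0.2961, 0.1209]
tool_rot: [0.765, 0.644, -0.001, -0.001]
ft_force: [-0.7, -1.1, 0.2]
grip_width: 0.0503
grip_force: 0.0
```

Call:
send_rows --moves '[0.58,0,0,0,0,0,0,0.58,0,0,0,0,0,0]'

```text
time: 16.5
position: [0.5624, 0.2927, 0.1218]
tool_rot: [0.765, 0.644, -0.002, -0.0]
ft_force: [-0.3, -0.9, -0.3]
grip_width: 0.0507
grip_force: 0.0
```

Call:
send_rows --moves '[0.58,0.1,0.1,-4,0,0,0,0.58,0.1,0.1,-7.7,0,0,0,0.58,0.1,0.1,-7.7,0,0,0,0.58,0.1,0.1,-7.7,0,0,0,0.58,0.1,0.1,-7.7,0,0,0]'

```text
time: 16.92
position: [0.5658, 0.2921, 0.0478]
tool_rot: [0.766, 0.643, 0.001, 0.0]
ft_force: [0.1, 0.6, 0.7]
grip_width: 0.0503
grip_force: 0.0
```

Call:
send_rows --moves '[0,0,0,0,0,0,0,0,0,0,0,0,0,0,0,0,0,0,0,0,0,0,0,0,0,0,0,0,0,0,0,0,0,0,0]'

```text
time: 17.33
position: [0.5643, 0.2934, 0.0476]
tool_rot: [0.766, 0.643, 0.0, -0.0]
ft_force: [-3.1, 0.9, 2.0]
grip_width: 0.0254
grip_force: 1.2
```

Call:
send_rows --moves '[0,0,0,0,0,0,0,0,0,0,0,0,0,0]'

```text
time: 17.5
position: [0.5642, 0.2934, 0.0475]
tool_rot: [0.766, 0.643, -0.0, -0.0]
ft_force: [-2.8, 0.1, 6.7]
grip_width: 0.0237
grip_force: 40.0
```

Call:
send_rows --moves '[0,0,0,1,0,0,0,0,0,0,4,0,0,0,0,0,0,8,0,0,0,0,0,0,11,0,0,0,0,0,0,11,0,0,0]'

```text
time: 17.92
position: [0.5689, 0.2948, 0.1636]
tool_rot: [0.765, 0.643, 0.006, 0.003]
ft_force: [1.2, 0.1, -2.8]
grip_width: 0.0238
grip_force: 40.0
```

Call:
send_rows --moves '[0,-2,-18.4,0,0,0,-0.46,0,-2,-18.4,0,0,0,-0.46,0,-2,-18.4,0,0,0,-0.46,0,-2,-18.4,0,0,0,-0.46,0,-2,-18.4,0,0,0,-0.46]'

```text
time: 18.33
position: [0.5427, 0.105, 0.1556]
tool_rot: [0.893, 0.45, -0.002, 0.0]
ft_force: [-0.0, -0.1, -2.2]
grip_width: 0.0239
grip_force: 40.0
```

Call:
send_rows --moves '[0,-2,-18.4,0,0,0,-0.46,0,-2,-18.4,0,0,0,-0.46,0,-2,-18.4,0,0,0,-0.46,0,-2,-18.4,0,0,0,-0.46,0,-2,-18.4,0,0,0,-0.46]'

```text
time: 18.75
position: [0.5239, -0.0794, 0.1559]
tool_rot: [0.972, 0.234, -0.0, 0.001]
ft_force: [0.8, 1.2, -3.0]
grip_width: 0.0234
grip_force: 40.0
```

Call:
send_rows --moves '[0,-1.9,-18.1,0,0,0,-0.45,0,-1.9,-18.1,0,0,0,-0.45,0,-1.9,-18.1,0,0,0,-0.45,0,-1.9,-18.1,0,0,0,-0.45,0,-1.9,-18.1,0,0,0,-0.45]'

```text
time: 19.17
position: [0.5054, -0.262, 0.1561]
tool_rot: [1.0, 0.011, 0.001, 0.002]
ft_force: [0.5, 0.5, -2.4]
grip_width: 0.0239
grip_force: 40.0
```

Call:
send_rows --moves '[0,0,0,-4,0,0,0,0,0,0,-6,0,0,0,0,0,0,-6,0,0,0,0,0,0,-6,0,0,0,0,0,0,-6,0,0,0]'

```text
time: 19.58
position: [0.5061, -0.2557, 0.0971]
tool_rot: [1.0, 0.014, 0.0, 0.0]
ft_force: [0.1, -1.2, -3.3]
grip_width: 0.0235
grip_force: 40.0
```

```bash
cat > sc.py <<'E'
from h import *
import sys
b,V,_=snap("scene");o=monitor.get_obs();print(o["position"],o["tool_rot"],o["grip_width"],o["time"])
cv2.imwrite(f"pics/{sys.argv[1]}.png",cv2.resize(b[180:310,150:310],(640,520),interpolation=3))
E
python3 sc.py t5
```

```text
[ 0.50657006 -0.255982    0.09770886] [9.99895599e-01 1.43909271e-02 1.01905344e-03 8.08184337e-04] 0.024083249550620196 19.6333
```

View pics/t5.png

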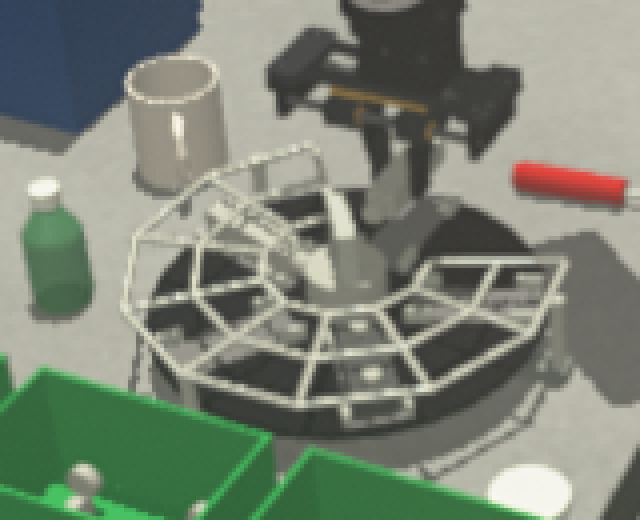

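The second punch hangs over the empty pocket (px (395,190)), and the first rides under the guard at (250,225). Placing it, then the next knob grip.

Call:
send_rows --moves '[0,0,0,-2,0,0,0,0,0,0,-3.5,0,0,0,0,0,0,-3.9,0,0,0,0,0,0,-3.9,0,0,0,0,0,0,-3.9,0,0,0]'

```text
time: 20.05
position: [0.5065, -0.2561, 0.0588]
tool_rot: [1.0, 0.014, 0.001, 0.001]
ft_force: [0.6, -0.4, -3.3]
grip_width: 0.0235
grip_force: 40.0
```

Call:
send_rows --moves '[0.55,0,0,0,0,0,0,0.55,0,0,0,0,0,0,0.55,0,0,0,0,0,0,0.55,0,0,0,0,0,0,0.55,0,0,0,0,0,0]'

```text
time: 20.47
position: [0.5058, -0.256, 0.058]
tool_rot: [1.0, 0.014, 0.0, 0.0]
ft_force: [-0.0, 1.0, 0.6]
grip_width: 0.0454
grip_force: 0.0
```

Call:
send_rows --moves '[0.55,0,0,3,0,0,0,0.55,0,0,6,0,0,0,0.55,0,0,10,0,0,0,0.55,0,0,10,0,0,0,0.55,0,0,10,0,0,0]'

```text
time: 20.88
position: [0.5071, -0.257, 0.1603]
tool_rot: [1.0, 0.014, 0.003, 0.002]
ft_force: [0.5, 0.5, -0.2]
grip_width: 0.0475
grip_force: 0.0
```

```bash
cat > pk.py <<'E'
from h import *
b,V,_=snap("scene");z=V[...,2]; d=np.hypot(V[...,0]-.506,V[...,1]+.255)
m=(d<.075)&(z>.0615)&(z<.068)
n,l,st,ce=cv2.connectedComponentsWithStats(m.astype(np.uint8))
for i in range(1,n):
    if st[i,4]>10: print(st[i,4],cv2.minAreaRect(V[l==i][:,:2].astype(np.float32)),ce[i])
E
python3 pk.py
```

```text
73 ((0.5021401047706604, -0.2534668743610382), (0.09423218667507172, 0.024304507300257683), 2.9117648601531982) [251.89041096 231.16438356]
```

Call:
send_rows --moves '[0.5,10,0.3,0,0,0,0.63,0.5,10,0.3,0,0,0,0.63,0.5,10,0.3,0,0,0,0.63,0.5,10,0.3,0,0,0,0.63,0.5,10,0.3,0,0,0,0.63]'

```text
time: 21.35
position: [0.6057, -0.2519, 0.1549]
tool_rot: [0.946, 0.324, -0.001, -0.001]
ft_force: [0.1, -0.0, 0.3]
grip_width: 0.0433
grip_force: 0.0
```

Call:
send_rows --moves '[0.5,0,0,0,0,0,0,0.5,0,0,0,0,0,0,0.5,0,0,-3,0,0,0,0.5,0,0,-5.4,0,0,0,0.5,0,0,-5.4,0,0,0]'

```text
time: 21.77
position: [0.6016, -0.2507, 0.0982]
tool_rot: [0.948, 0.319, -0.004, -0.004]
ft_force: [-0.8, 0.7, -0.9]
grip_width: 0.0435
grip_force: 0.0
```

Call:
send_rows --moves '[0,0,0,0,0,0,0,0,0,0,0,0,0,0,0,0,0,0,0,0,0,0,0,0,0,0,0,0,0,0,0,0,0,0,0]'

```text
time: 22.18
position: [0.6062, -0.2533, 0.105]
tool_rot: [0.947, 0.32, 0.001, 0.001]
ft_force: [1.2, -0.4, -0.5]
grip_width: 0.0177
grip_force: 0.0
```

Call:
send_rows --moves '[0,0,0,0,0,0,0,0,0,0,0,0,0,0,0,0,0,0,0,0,0]'

```text
time: 22.43
position: [0.6057, -0.2527, 0.1048]
tool_rot: [0.947, 0.321, 0.0, 0.0]
ft_force: [-1.6, 1.2, 5.8]
grip_width: 0.0158
grip_force: 40.0
```

Call:
send_rows --moves '[0,0,0,0,0,0,0.1,0,0,0,0,0,0,0.2,0,0,0,0,0,0,0.3,0,0,0,0,0,0,0.4,0,0,0,0,0,0,0.42]'

```text
time: 22.85
position: [0.6054, -0.2524, 0.1048]
tool_rot: [0.858, 0.513, -0.0, -0.0]
ft_force: [-2.7, 2.7, 6.4]
grip_width: 0.0153
grip_force: 40.0
```

Call:
send_rows --moves '[0,0,0,0,0,0,0.1,0,0,0,0,0,0,0.2,0,0,0,0,0,0,0.3,0,0,0,0,0,0,0.4,0,0,0,0,0,0,0.42]'

```text
time: 23.27
position: [0.6049, -0.2522, 0.1049]
tool_rot: [0.732, 0.681, -0.0, -0.001]
ft_force: [-3.2, 2.6, 7.9]
grip_width: 0.0157
grip_force: 40.0
```

Call:
send_rows --moves '[0,0,0,0,0,0,0.1,0,0,0,0,0,0,0.2,0,0,0,0,0,0,0.3,0,0,0,0,0,0,0.4,0,0,0,0,0,0,0.42]'

```text
time: 23.68
position: [0.6044, -0.2522, 0.1048]
tool_rot: [0.574, 0.819, -0.0, -0.001]
ft_force: [-3.6, 2.2, 7.2]
grip_width: 0.016
grip_force: 40.0
```

Call:
send_rows --moves '[0.5,0,0,0,0,0,0,0.5,0,0,0,0,0,0,0.5,0,0,0,0,0,0,0.5,0,0,0,0,0,0,0.5,0,0,0,0,0,0]'

```text
time: 24.1
position: [0.6056, -0.2529, 0.1033]
tool_rot: [0.577, 0.817, -0.0, 0.0]
ft_force: [-0.3, 1.0, -0.8]
grip_width: 0.0396
grip_force: 0.0
```

Call:
send_rows --moves '[0.58,0,0,3,0,0,0,0.58,0,0,6,0,0,0,0.58,0,0,6,0,0,0,0.58,0,0,6,0,0,0]'

```text
time: 24.43
position: [0.6069, -0.2537, 0.1657]
tool_rot: [0.577, 0.817, 0.0, 0.003]
ft_force: [-0.1, 0.1, -1.0]
grip_width: 0.0498
grip_force: 0.0
```

```bash
python3 p.py; python3 -c "
from h import *
o=monitor.get_obs();print(o['position'],o['tool_rot'],o['q'][5])"
```

```text
top -0.031 270 t [-0.0587  0.044 ] s -0.0314 ctr from -y end [0.5024 0.2973]
top -0.093 300 t [-0.0567  0.0508] s -0.0928 ctr from -y end [0.4423 0.31  ]
scene -0.031 130 t [-0.0573  0.0406] s -0.0281 ctr from -y end [0.5059 0.2981]
scene -0.093 103 t [-0.0577  0.0471] s -0.0893 ctr from -y end [0.4456 0.3084]
scene knob 77 [ 0.6103269  -0.24975251] 105.59052214779963
[ 0.60506652 -0.25249358  0.16294871] [ 5.76480007e-01  8.17111036e-01 -2.95247333e-05 -5.96688978e-04] -0.9074173398898299
```

Call:
send_rows --moves '[0.58,-3.4,18.4,0,0,0,-0.18,0.58,-3.4,18.4,0,0,0,-0.18,0.58,-3.4,18.4,0,0,0,-0.18,0.58,-3.4,18.4,0,0,0,-0.18,0.58,-3.4,18.4,0,0,0,-0.18]'

```text
time: 24.95
position: [0.568, -0.0639, 0.1616]
tool_rot: [0.647, 0.763, -0.001, -0.004]
ft_force: [-0.7, -1.3, -0.3]
grip_width: 0.0505
grip_force: 0.0
```

Call:
send_rows --moves '[0.58,-3.4,18.4,0,0,0,-0.18,0.58,-3.4,18.4,0,0,0,-0.18,0.58,-3.4,18.4,0,0,0,-0.18,0.58,-3.4,18.4,0,0,0,-0.18,0.58,-3.4,18.4,0,0,0,-0.18]'

```text
time: 25.37
position: [0.5345, 0.119, 0.162]
tool_rot: [0.713, 0.702, -0.001, -0.002]
ft_force: [0.5, -0.5, 0.1]
grip_width: 0.0504
grip_force: 0.0
```

Call:
send_rows --moves '[0.58,-3.5,18.2,-4,0,0,-0.16,0.58,-3.5,18.2,-4,0,0,-0.16,0.58,-3.5,18.2,-4,0,0,-0.16,0.58,-3.5,18.2,-4,0,0,-0.16,0.58,-3.5,18.2,-4,0,0,-0.16]'

```text
time: 25.78
position: [0.4998, 0.3001, 0.1211]
tool_rot: [0.767, 0.642, -0.002, -0.001]
ft_force: [0.8, -0.3, 0.2]
grip_width: 0.0505
grip_force: 0.0
```

Call:
send_rows --moves '[0.58,0,0,0,0,0,0,0.58,0,0,0,0,0,0]'

```text
time: 25.95
position: [0.5006, 0.2981, 0.1217]
tool_rot: [0.766, 0.643, -0.002, -0.001]
ft_force: [-0.2, -0.0, 0.1]
grip_width: 0.0503
grip_force: 0.0
```

```bash
python3 -c "
from h import *
a,W,_=snap('top');o=monitor.get_obs();print(o['position'],o['tool_rot'])
cv2.imwrite('pics/t6.png',cv2.resize(a[150:310,340:510],(680,640),interpolation=3)[:600])
z=W[...,2]
ax=np.array([.6055,-.2525]); d=W[...,:2]-ax; r=np.hypot(d[...,0],d[...,1])
m=(r<.04)&(z>.1195)&(z<.127)&(a.max(2)>150); q=W[m][:,:2]; print(m.sum(),cv2.minAreaRect(q.astype(np.float32)))
# rest: punches in carousel
"
```

```text
[0.50146393 0.29703116 0.12219339] [ 7.66663675e-01  6.42047163e-01 -1.47464059e-03 -2.75219545e-04]
124 ((0.6063904762268066, -0.25247105956077576), (0.015098541043698788, 0.06223621964454651), 17.338314056396484)
```

View pics/t6.png

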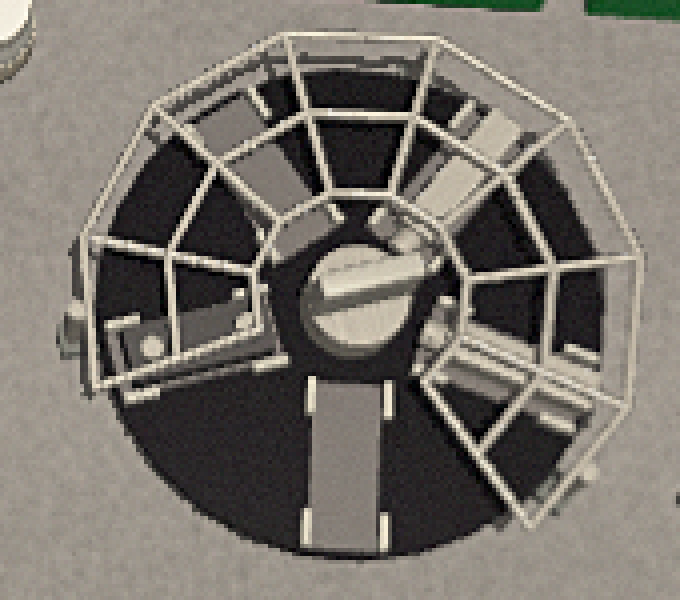

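The carousel has two punches seated, at px (470,160) and (500,360), and the block is at left. The empty pocket1 is in the gap at (347,465), at about 179.5°. Picking the third punch.

Call:
send_rows --moves '[0.58,0,0,-4,0,0,0,0.58,0,0,-7.7,0,0,0,0.58,0,0,-7.7,0,0,0,0.58,0,0,-7.7,0,0,0,0.58,0,0,-7.7,0,0,0]'

```text
time: 26.42
position: [0.5037, 0.2964, 0.0477]
tool_rot: [0.768, 0.641, 0.001, 0.0]
ft_force: [0.0, -0.2, 0.7]
grip_width: 0.0503
grip_force: 0.0
```

Call:
send_rows --moves '[0,0,0,0,0,0,0,0,0,0,0,0,0,0,0,0,0,0,0,0,0,0,0,0,0,0,0,0,0,0,0,0,0,0,0]'

```text
time: 26.83
position: [0.5023, 0.2974, 0.0476]
tool_rot: [0.767, 0.641, 0.0, -0.0]
ft_force: [-2.2, 1.6, 1.1]
grip_width: 0.0249
grip_force: 1.0
```

Call:
send_rows --moves '[0,0,0,0,0,0,0,0,0,0,0,0,0,0]'

```text
time: 27.0
position: [0.5022, 0.2974, 0.0475]
tool_rot: [0.767, 0.642, -0.0, -0.0]
ft_force: [-2.1, 0.1, 6.0]
grip_width: 0.0236
grip_force: 40.0
```

Call:
send_rows --moves '[0,0,0,1,0,0,0,0,0,0,4,0,0,0,0,0,0,8,0,0,0,0,0,0,11,0,0,0,0,0,0,11,0,0,0]'

```text
time: 27.42
position: [0.5066, 0.2988, 0.163]
tool_rot: [0.767, 0.642, 0.006, 0.002]
ft_force: [0.8, 0.3, -3.0]
grip_width: 0.0237
grip_force: 40.0
```

Call:
send_rows --moves '[0,0.1,-18.4,0,0,0,-0.47,0,0.1,-18.4,0,0,0,-0.47,0,0.1,-18.4,0,0,0,-0.47,0,0.1,-18.4,0,0,0,-0.47,0,0.1,-18.4,0,0,0,-0.47]'

```text
time: 27.83
position: [0.5025, 0.1091, 0.1558]
tool_rot: [0.897, 0.443, -0.001, 0.0]
ft_force: [-0.4, 1.3, -2.8]
grip_width: 0.0232
grip_force: 40.0
```

Call:
send_rows --moves '[0,0.1,-18.4,0,0,0,-0.47,0,0.1,-18.4,0,0,0,-0.47,0,0.1,-18.4,0,0,0,-0.47,0,0.1,-18.4,0,0,0,-0.47,0,0.1,-18.4,0,0,0,-0.47]'

```text
time: 28.25
position: [0.5049, -0.0757, 0.1561]
tool_rot: [0.975, 0.221, 0.0, 0.001]
ft_force: [0.6, 0.6, -2.5]
grip_width: 0.0237
grip_force: 40.0
```

Call:
send_rows --moves '[0,0.1,-18.2,0,0,0,-0.46,0,0.1,-18.2,0,0,0,-0.46,0,0.1,-18.2,0,0,0,-0.46,0,0.1,-18.2,0,0,0,-0.46,0,0.1,-18.2,0,0,0,-0.46]'

```text
time: 28.67
position: [0.5061, -0.2592, 0.1562]
tool_rot: [1.0, -0.007, 0.001, 0.002]
ft_force: [0.6, -0.7, -2.6]
grip_width: 0.024
grip_force: 40.0
```

Call:
send_rows --moves '[0,0,0,-4,0,0,0,0,0,0,-6,0,0,0,0,0,0,-6,0,0,0,0,0,0,-6,0,0,0,0,0,0,-6,0,0,0]'

```text
time: 29.08
position: [0.506, -0.2527, 0.0971]
tool_rot: [1.0, -0.003, 0.0, 0.0]
ft_force: [-0.2, -0.1, -2.1]
grip_width: 0.0239
grip_force: 40.0
```

```bash
python3 sc.py t7
```

```text
[ 0.50649904 -0.25295349  0.09771998] [ 9.99994382e-01 -3.11115086e-03  9.90095328e-04  7.59661814e-04] 0.023550242045423758 29.1333
```

View pics/t7.png

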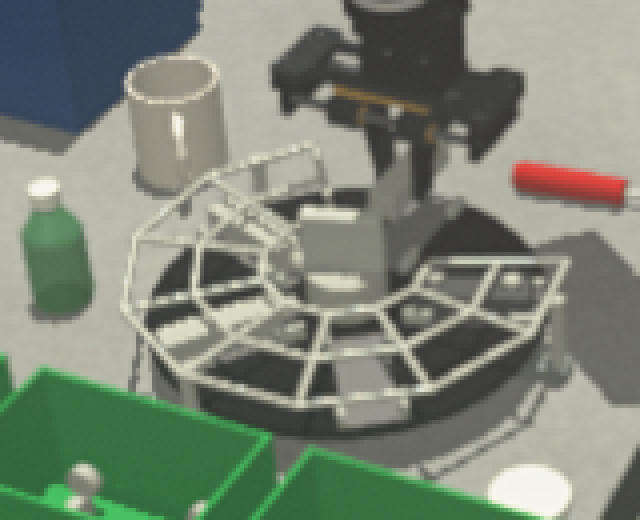

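Call:
send_rows --moves '[0,0,0,-2,0,0,0,0,0,0,-3.5,0,0,0,0,0,0,-3.9,0,0,0,0,0,0,-3.9,0,0,0,0,0,0,-3.9,0,0,0]'

```text
time: 29.55
position: [0.5065, -0.2531, 0.0588]
tool_rot: [1.0, -0.003, 0.001, 0.001]
ft_force: [1.3, 0.2, -2.9]
grip_width: 0.0237
grip_force: 40.0
```

Call:
send_rows --moves '[0.55,0,0,0,0,0,0,0.55,0,0,0,0,0,0,0.55,0,0,0,0,0,0,0.55,0,0,0,0,0,0,0.55,0,0,0,0,0,0]'

```text
time: 29.97
position: [0.5058, -0.253, 0.058]
tool_rot: [1.0, -0.004, 0.0, 0.0]
ft_force: [0.5, -0.0, 0.3]
grip_width: 0.0453
grip_force: 0.0
```

Call:
send_rows --moves '[0.55,0,0,3,0,0,0,0.55,0,0,6,0,0,0,0.55,0,0,10,0,0,0,0.55,0,0,10,0,0,0,0.55,0,0,10,0,0,0]'

```text
time: 30.38
position: [0.5071, -0.254, 0.1603]
tool_rot: [1.0, -0.004, 0.003, 0.002]
ft_force: [0.1, 0.0, -0.4]
grip_width: 0.0479
grip_force: 0.0
```

```bash
python3 pk.py
```

```text
30 ((0.47875335812568665, -0.25004735589027405), (0.02419888600707054, 0.04938187450170517), 87.61808013916016) [255.76666667 227.7       ]
```

Call:
send_rows --moves '[0.5,10,0,0,0,0,-0.6,0.5,10,0,0,0,0,-0.6,0.5,10,0,0,0,0,-0.6,0.5,10,0,0,0,0,-0.6,0.5,10,0,0,0,0,-0.6]'

```text
time: 30.85
position: [0.6058, -0.2519, 0.1549]
tool_rot: [0.954, -0.301, -0.002, -0.0]
ft_force: [-0.7, -1.1, -0.5]
grip_width: 0.0439
grip_force: 0.0
```

Call:
send_rows --moves '[0.5,0,0,0,0,0,-0.6,0.5,0,0,0,0,0,-0.6,0.5,0,0,0,0,0,-0.6,0.5,0,0,0,0,0,-0.6,0.5,0,0,0,0,0,-0.6]'

```text
time: 31.27
position: [0.6043, -0.252, 0.155]
tool_rot: [0.822, -0.57, -0.002, 0.0]
ft_force: [0.4, -0.6, 0.7]
grip_width: 0.0436
grip_force: 0.0
```

Call:
send_rows --moves '[0.5,0,0,0,0,0,-0.06,0.5,0,0,0,0,0,-0.06,0.5,0,0,-3,0,0,-0.06,0.5,0,0,-5.4,0,0,-0.06,0.5,0,0,-5.4,0,0,-0.06]'

```text
time: 31.68
position: [0.6014, -0.2504, 0.0974]
tool_rot: [0.806, -0.591, -0.006, 0.0]
ft_force: [-1.3, 0.5, -0.8]
grip_width: 0.0435
grip_force: 0.0
```

Call:
send_rows --moves '[0,0,0,0,0,0,0,0,0,0,0,0,0,0,0,0,0,0,0,0,0,0,0,0,0,0,0,0,0,0,0,0,0,0,0]'

```text
time: 32.1
position: [0.6059, -0.2533, 0.1049]
tool_rot: [0.806, -0.592, 0.001, 0.0]
ft_force: [-8.8, -5.2, 5.3]
grip_width: 0.018
grip_force: 5.7
```

Call:
send_rows --moves '[0,0,0,0,0,0,0,0,0,0,0,0,0,0,0,0,0,0,0,0,0]'

```text
time: 32.35
position: [0.6049, -0.2536, 0.1049]
tool_rot: [0.806, -0.592, 0.0, 0.001]
ft_force: [-4.2, -1.7, 5.3]
grip_width: 0.0155
grip_force: 39.9
```

Call:
send_rows --moves '[0,0,0,0,0,0,0.1,0,0,0,0,0,0,0.2,0,0,0,0,0,0,0.3,0,0,0,0,0,0,0.4,0,0,0,0,0,0,0.5]'

```text
time: 32.77
position: [0.605, -0.2535, 0.1049]
tool_rot: [0.928, -0.372, 0.0, 0.001]
ft_force: [-4.0, -1.2, 6.0]
grip_width: 0.0158
grip_force: 40.0
```

Call:
send_rows --moves '[0,0,0,0,0,0,0.1,0,0,0,0,0,0,0.2,0,0,0,0,0,0,0.3,0,0,0,0,0,0,0.4,0,0,0,0,0,0,0.5]'

```text
time: 33.18
position: [0.6051, -0.2534, 0.1049]
tool_rot: [0.991, -0.131, -0.0, 0.001]
ft_force: [-4.3, -1.8, 5.7]
grip_width: 0.0157
grip_force: 40.0
```

Call:
send_rows --moves '[0,0,0,0,0,0,0.1,0,0,0,0,0,0,0.2,0,0,0,0,0,0,0.3,0,0,0,0,0,0,0.4,0,0,0,0,0,0,0.5]'

```text
time: 33.6
position: [0.6051, -0.2533, 0.1049]
tool_rot: [0.993, 0.118, -0.0, 0.0]
ft_force: [-4.1, -1.0, 5.7]
grip_width: 0.0156
grip_force: 40.0
```

Call:
send_rows --moves '[0,0,0,0,0,0,0.1,0,0,0,0,0,0,0.2,0,0,0,0,0,0,0.3,0,0,0,0,0,0,0.4,0,0,0,0,0,0,0.5]'

```text
time: 34.02
position: [0.6051, -0.2532, 0.1049]
tool_rot: [0.933, 0.36, -0.0, 0.0]
ft_force: [-4.9, -0.1, 6.5]
grip_width: 0.0158
grip_force: 40.0
```

Call:
send_rows --moves '[0,0,0,0,0,0,0.1,0,0,0,0,0,0,0.2,0,0,0,0,0,0,0.3,0,0,0,0,0,0,0.4,0,0,0,0,0,0,0.5]'

```text
time: 34.43
position: [0.6049, -0.2531, 0.1049]
tool_rot: [0.815, 0.58, -0.0, -0.0]
ft_force: [-4.7, -0.9, 6.7]
grip_width: 0.0162
grip_force: 40.0
```

Call:
send_rows --moves '[0,0,0,0,0,0,0.02,0,0,0,0,0,0,0.02,0,0,0,0,0,0,0.02]'

```text
time: 34.68
position: [0.605, -0.2531, 0.1049]
tool_rot: [0.81, 0.586, -0.0, 0.0]
ft_force: [-4.3, -0.4, 6.7]
grip_width: 0.016
grip_force: 40.0
```

Call:
send_rows --moves '[0.5,0,0,0,0,0,0,0.5,0,0,0,0,0,0,0.5,0,0,0,0,0,0,0.5,0,0,0,0,0,0,0.5,0,0,0,0,0,0]'

```text
time: 35.1
position: [0.6057, -0.2526, 0.1033]
tool_rot: [0.81, 0.586, 0.0, -0.0]
ft_force: [-0.3, -0.6, -0.5]
grip_width: 0.0396
grip_force: 0.0
```

Call:
send_rows --moves '[0.58,0,0,3,0,0,0,0.58,0,0,6,0,0,0,0.58,0,0,6,0,0,0,0.58,0,0,6,0,0,0]'

```text
time: 35.43
position: [0.607, -0.2535, 0.1657]
tool_rot: [0.81, 0.586, 0.001, 0.002]
ft_force: [-0.4, -0.9, -0.3]
grip_width: 0.0497
grip_force: 0.0
```

Call:
send_rows --moves '[0.58,-5.4,18.7,0,0,0,0.05,0.58,-5.4,18.7,0,0,0,0.05,0.58,-5.4,18.7,0,0,0,0.05,0.58,-5.4,18.7,0,0,0,0.05,0.58,-5.4,18.7,0,0,0,0.05]'

```text
time: 35.85
position: [0.5483, -0.062, 0.162]
tool_rot: [0.795, 0.607, -0.001, -0.003]
ft_force: [1.0, -0.4, -0.4]
grip_width: 0.0505
grip_force: 0.0
```

Call:
send_rows --moves '[0.58,-5.4,18.7,0,0,0,0.05,0.58,-5.4,18.7,0,0,0,0.05,0.58,-5.4,18.7,0,0,0,0.05,0.58,-5.4,18.7,0,0,0,0.05,0.58,-5.4,18.7,0,0,0,0.05]'

```text
time: 36.27
position: [0.4945, 0.1242, 0.1623]
tool_rot: [0.779, 0.627, -0.001, -0.002]
ft_force: [-0.8, 0.5, -0.8]
grip_width: 0.0504
grip_force: 0.0
```

Call:
send_rows --moves '[0.58,-5.5,18.8,-2,0,0,0.046,0.58,-5.5,18.8,-2,0,0,0.046,0.58,-5.5,18.8,-4,0,0,0.046,0.58,-5.5,18.8,-4,0,0,0.046,0.58,-5.5,18.8,-4,0,0,0.046]'

```text
time: 36.68
position: [0.4403, 0.3113, 0.1219]
tool_rot: [0.765, 0.644, -0.001, -0.001]
ft_force: [0.6, 0.1, -0.5]
grip_width: 0.0507
grip_force: 0.0
```

Call:
send_rows --moves '[0.58,0,0,0,0,0,0,0.58,0,0,0,0,0,0]'

```text
time: 36.85
position: [0.4405, 0.3103, 0.1219]
tool_rot: [0.764, 0.645, -0.002, -0.0]
ft_force: [-0.2, 0.4, 0.6]
grip_width: 0.0506
grip_force: 0.0
```

```bash
python3 -c "
from h import *
a,W,_=snap('top');o=monitor.get_obs();print(o['position'],o['tool_rot'])
cv2.imwrite('pics/t8.png',cv2.resize(a[150:340,280:510],(690,570),interpolation=3))
z=W[...,2]
ax=np.array([.606,-.2525]); d=W[...,:2]-ax; r=np.hypot(d[...,0],d[...,1])
m=(r<.04)&(z>.1195)&(z<.127)&(a.max(2)>150); q=W[m][:,:2]; print(m.sum(),cv2.minAreaRect(q.astype(np.float32)))
"
```

```text
[0.44143902 0.30925021 0.12242365] [ 7.64561123e-01  6.44549883e-01 -1.30155852e-03 -2.09942363e-04]
124 ((0.606645941734314, -0.25244140625), (0.0614909902215004, 0.015563199296593666), 70.4964599609375)
```

View pics/t8.png

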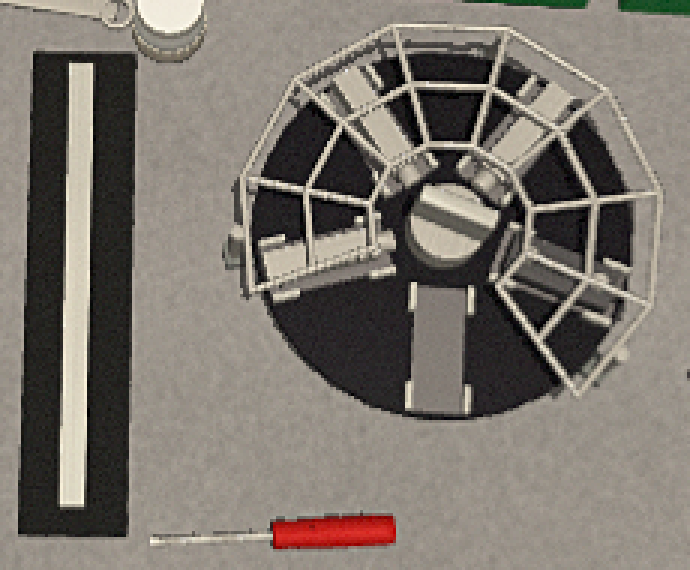

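The image shows three punches seated, the last empty pocket in the gap at px (440,350), and the bar on the mat. Picking the fourth punch.

Call:
send_rows --moves '[0.58,0,0,-4,0,0,0,0.58,0,0,-7.7,0,0,0,0.58,0,0,-7.7,0,0,0,0.58,0,0,-7.7,0,0,0,0.58,0,0,-7.7,0,0,0]'

```text
time: 37.32
position: [0.4437, 0.3085, 0.0477]
tool_rot: [0.766, 0.643, 0.001, 0.0]
ft_force: [-0.2, -0.4, 1.2]
grip_width: 0.0508
grip_force: 0.0
```

Call:
send_rows --moves '[0,0,0,0,0,0,0,0,0,0,0,0,0,0,0,0,0,0,0,0,0,0,0,0,0,0,0,0,0,0,0,0,0,0,0]'

```text
time: 37.73
position: [0.442, 0.3093, 0.0476]
tool_rot: [0.765, 0.644, -0.0, -0.0]
ft_force: [-2.8, 0.7, 1.3]
grip_width: 0.025
grip_force: 1.3
```

Call:
send_rows --moves '[0,0,0,0,0,0,0,0,0,0,0,0,0,0]'

```text
time: 37.9
position: [0.4418, 0.3093, 0.0474]
tool_rot: [0.765, 0.644, -0.0, -0.0]
ft_force: [-3.1, -0.4, 7.7]
grip_width: 0.0236
grip_force: 40.0
```

Call:
send_rows --moves '[0,0,0,1,0,0,0,0,0,0,4,0,0,0,0,0,0,8,0,0,0,0,0,0,11,0,0,0,0,0,0,11,0,0,0]'

```text
time: 38.32
position: [0.4463, 0.311, 0.1625]
tool_rot: [0.765, 0.644, 0.006, 0.002]
ft_force: [1.2, 1.2, -2.5]
grip_width: 0.0237
grip_force: 40.0
```

Call:
send_rows --moves '[0,2.1,-18.7,0,0,0,-0.48,0,2.1,-18.7,0,0,0,-0.48,0,2.1,-18.7,0,0,0,-0.48,0,2.1,-18.7,0,0,0,-0.48,0,2.1,-18.7,0,0,0,-0.48]'

```text
time: 38.73
position: [0.4631, 0.1186, 0.1558]
tool_rot: [0.897, 0.441, -0.001, 0.0]
ft_force: [-0.1, 0.5, -4.3]
grip_width: 0.0237
grip_force: 40.0
```

Call:
send_rows --moves '[0,2.1,-18.7,0,0,0,-0.48,0,2.1,-18.7,0,0,0,-0.48,0,2.1,-18.7,0,0,0,-0.48,0,2.1,-18.7,0,0,0,-0.48,0,2.1,-18.7,0,0,0,-0.48]'

```text
time: 39.15
position: [0.4853, -0.0693, 0.156]
tool_rot: [0.977, 0.215, 0.0, 0.001]
ft_force: [1.0, -0.2, -2.8]
grip_width: 0.0236
grip_force: 40.0
```

Call:
send_rows --moves '[0,2.1,-18.7,0,0,0,-0.46,0,2.1,-18.7,0,0,0,-0.46,0,2.1,-18.7,0,0,0,-0.46,0,2.1,-18.7,0,0,0,-0.46,0,2.1,-18.7,0,0,0,-0.46]'

```text
time: 39.57
position: [0.5062, -0.2573, 0.1558]
tool_rot: [1.0, -0.013, 0.001, 0.002]
ft_force: [1.4, -0.4, -2.5]
grip_width: 0.0236
grip_force: 40.0
```

Call:
send_rows --moves '[0,0,0,-4,0,0,0,0,0,0,-6,0,0,0,0,0,0,-6,0,0,0,0,0,0,-6,0,0,0,0,0,0,-6,0,0,0]'

```text
time: 39.98
position: [0.5059, -0.2517, 0.0969]
tool_rot: [1.0, -0.01, 0.0, 0.0]
ft_force: [-0.2, -0.6, -3.8]
grip_width: 0.0238
grip_force: 40.0
```

```bash
python3 sc.py t9
```

```text
[ 0.5064074  -0.25199375  0.09757765] [ 9.99946995e-01 -1.02277668e-02  9.30049187e-04  7.31998793e-04] 0.023958765496652212 40.0333
```

View pics/t9.png

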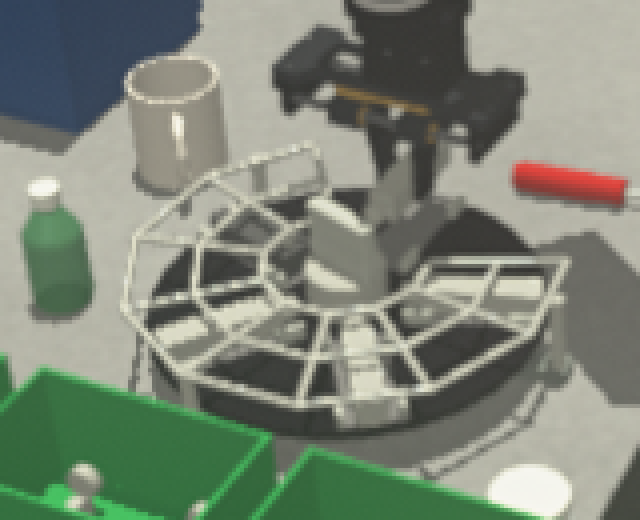

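Punch 4 hangs over the empty pocket (px (395,185)). Placing it, then checking the carousel and the bar.

Call:
send_rows --moves '[0,0,0,-2,0,0,0,0,0,0,-3.5,0,0,0,0,0,0,-3.9,0,0,0,0,0,0,-3.9,0,0,0,0,0,0,-3.9,0,0,0]'

```text
time: 40.45
position: [0.5065, -0.2521, 0.0588]
tool_rot: [1.0, -0.01, 0.001, 0.001]
ft_force: [0.3, 1.0, -3.3]
grip_width: 0.0238
grip_force: 40.0
```

Call:
send_rows --moves '[0.55,0,0,0,0,0,0,0.55,0,0,0,0,0,0,0.55,0,0,0,0,0,0,0.55,0,0,0,0,0,0,0.55,0,0,0,0,0,0]'

```text
time: 40.87
position: [0.5058, -0.252, 0.0581]
tool_rot: [1.0, -0.011, 0.0, 0.0]
ft_force: [0.9, 0.5, -1.2]
grip_width: 0.0455
grip_force: 0.0
```

Call:
send_rows --moves '[0.6,0,0,3,0,0,0,0.6,0,0,6,0,0,0,0.6,0,0,10,0,0,0,0.6,0,0,10,0,0,0,0.6,0,0,10,0,0,0]'

```text
time: 41.28
position: [0.5071, -0.253, 0.1603]
tool_rot: [1.0, -0.011, 0.003, 0.002]
ft_force: [-0.2, 0.3, 0.4]
grip_width: 0.0518
grip_force: 0.0
```

Call:
send_rows --moves '[0.6,3,18,0,0,0,0,0.6,3,18,0,0,0,0,0.6,3,18,0,0,0,0,0.6,3,18,0,0,0,0,0.6,3,18,0,0,0,0]'

```text
time: 41.7
position: [0.5338, -0.0667, 0.156]
tool_rot: [1.0, -0.009, -0.002, -0.002]
ft_force: [-0.9, -0.4, -0.3]
grip_width: 0.052
grip_force: 0.0
```

Call:
send_rows --moves '[0.6,0,18,0,0,0,0.5,0.6,0,18,0,0,0,0.5,0.6,0,18,0,0,0,0.5,0.6,0,18,0,0,0,0.5,0.6,0,18,0,0,0,0.5]'

```text
time: 42.12
position: [0.5334, 0.1131, 0.1561]
tool_rot: [0.971, 0.241, -0.002, -0.001]
ft_force: [0.1, -0.7, 0.0]
grip_width: 0.0523
grip_force: 0.0
```

Call:
send_rows --moves '[0.6,0,18,0,0,0,0.5,0.6,0,18,0,0,0,0.5,0.6,0,18,0,0,0,0.5,0.6,0,18,0,0,0,0.5,0.6,0,18,0,0,0,0.5]'

```text
time: 42.53
position: [0.5346, 0.2929, 0.1563]
tool_rot: [0.881, 0.473, 0.0, -0.001]
ft_force: [-0.1, -0.4, -0.0]
grip_width: 0.0528
grip_force: 0.0
```

```bash
cat > bar.py <<'E'
from h import *
a,W,_=snap('top');o=monitor.get_obs();print(o['position'],o['tool_rot'],o['time'])
z=W[...,2]
cv2.imwrite('pics/t10.png',cv2.resize(a[150:340,280:510],(690,570),interpolation=3))
m=(W[...,0]>.3)&(W[...,0]<.8)&(W[...,1]>-.06)&(W[...,1]<.16)&(z>.019)&(z<.032)&(a.min(2)>150)
n,l,st,ce=cv2.connectedComponentsWithStats(m.astype(np.uint8))
for i in range(1,n):
    if st[i,4]>60: print("bar",st[i,4],cv2.minAreaRect(W[l==i][:,:2].astype(np.float32)),ce[i],np.median(z[l==i]))
E
python3 bar.py
```

```text
[0.53469685 0.29305535 0.15632701] [ 8.81845953e-01  4.71536802e-01  1.76777659e-04 -8.52872800e-04] 42.5833
bar 1102 ((0.5776562690734863, 0.0541861467063427), (0.3761780560016632, 0.020377855747938156), 3.3548977375030518) [303.47822142 233.82940109] 0.024937482996678348
```

View pics/t10.png

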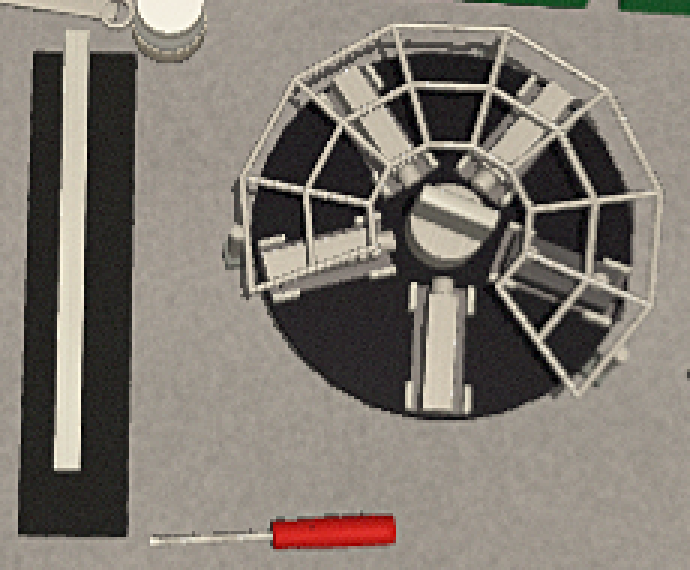

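All four punches lie in their pockets (the last at px (440,345)). The bar has been nudged about 33 mm along the mat to (0.578, 0.054) at yaw 3.4°. Going to re-grasp it there.

Call:
send_rows --moves '[0.6,2,-12,0,0,0,-0.5,0.6,2,-12,0,0,0,-0.5,0.6,2,-12,0,0,0,-0.5,0.6,2,-12,0,0,0,-0.5,0.6,2,-12,0,0,0,-0.5]'

```text
time: 43.0
position: [0.5554, 0.1645, 0.1565]
tool_rot: [0.973, 0.233, -0.001, 0.0]
ft_force: [0.6, 1.9, 0.4]
grip_width: 0.0522
grip_force: 0.0
```

Call:
send_rows --moves '[0.6,2.2,-11.5,-6,0,0,-0.425,0.6,2.2,-11.5,-6,0,0,-0.425,0.6,2.2,-11.5,-6,0,0,-0.425,0.6,2.2,-11.5,-6,0,0,-0.425,0.6,2.2,-11.5,-6,0,0,-0.425]'

```text
time: 43.42
position: [0.5765, 0.0507, 0.0953]
tool_rot: [1.0, 0.026, -0.002, -0.0]
ft_force: [0.1, -0.3, 0.2]
grip_width: 0.0521
grip_force: 0.0
```

Call:
send_rows --moves '[0.6,0,0,0,0,0,0,0.6,0,0,0,0,0,0,0.6,0,0,0,0,0,0,0.6,0,0,0,0,0,0]'

```text
time: 43.75
position: [0.5775, 0.0546, 0.0982]
tool_rot: [1.0, 0.028, 0.0, -0.0]
ft_force: [0.5, -0.4, 0.1]
grip_width: 0.0526
grip_force: 0.0
```

```bash
python3 -c "
from h import *
b,V,_=snap('scene');o=monitor.get_obs();print(o['position'],o['tool_rot'])
a,W,_=snap('top')
for X,I in ((V,b),(W,a)):
    z=X[...,2]
    m=(X[...,0]>.3)&(X[...,0]<.8)&(X[...,1]>-.06)&(X[...,1]<.16)&(z>.019)&(z<.032)&(I.min(2)>140)
    n,l,st,ce=cv2.connectedComponentsWithStats(m.astype(np.uint8))
    for i in range(1,n):
        if st[i,4]>60: print('bar',st[i,4],cv2.minAreaRect(X[l==i][:,:2].astype(np.float32)))
"
```

```text
[0.57757611 0.05444585 0.09821179] [9.99600633e-01 2.82543798e-02 5.14383535e-04 2.27007088e-05]
bar 157 ((0.7119477987289429, 0.060222744941711426), (0.08477317541837692, 0.022619254887104034), 3.1588828563690186)
bar 141 ((0.41172319650650024, 0.04453864321112633), (0.04323196038603783, 0.019888097420334816), 4.636157035827637)
```

Call:
send_rows --moves '[0.6,0,0,-3,0,0,0,0.6,0,0,-6,0,0,0,0.6,0,0,-7.9,0,0,0,0.6,0,0,-7.9,0,0,0,0.6,0,0,-7.9,0,0,0]' --grip_force 50

```text
time: 44.27
position: [0.578, 0.0537, 0.0187]
tool_rot: [1.0, 0.027, 0.0, 0.0]
ft_force: [-0.9, 0.4, 0.2]
grip_width: 0.0525
grip_force: 0.0
```

Call:
send_rows --moves '[0,0,0,0,0,0,0,0,0,0,0,0,0,0,0,0,0,0,0,0,0,0,0,0,0,0,0,0,0,0,0,0,0,0,0]'

```text
time: 44.68
position: [0.5776, 0.0532, 0.0187]
tool_rot: [1.0, 0.027, 0.0, 0.0]
ft_force: [0.0, 0.1, -0.4]
grip_width: 0.0267
grip_force: 0.0
```

Call:
send_rows --moves '[0,0,0,0,0,0,0,0,0,0,0,0,0,0,0,0,0,0,0,0,0]'

```text
time: 44.93
position: [0.5775, 0.0533, 0.0186]
tool_rot: [1.0, 0.027, -0.0, -0.0]
ft_force: [-0.6, 0.9, 1.7]
grip_width: 0.0215
grip_force: 50.0
```

Call:
send_rows --moves '[0,0,0,1,0,0,0,0,0,0,4,0,0,0,0,0,0,8,0,0,0,0,0,0,11,0,0,0,0,0,0,13,0,0,0]'

```text
time: 45.35
position: [0.5786, 0.0531, 0.152]
tool_rot: [1.0, 0.027, 0.002, 0.0]
ft_force: [-0.0, -0.3, -2.8]
grip_width: 0.0216
grip_force: 50.0
```

```bash
python3 -c "
from h import *
rc=np.array([.534,.2955])
e=np.array([np.cos(np.radians(-10)),np.sin(np.radians(-10))]);f=np.array([-e[1],e[0]])
for c in ('top','scene'):
    a,W,_=snap(c); d=W[...,:2]-rc; s=d@e;t=d@f;z=W[...,2]
    for k in (-.15,.15):
        for lo,hi in ((.084,.1),(.056,.078)):
            m=(abs(s-k)<.012)&(abs(t)<.06)&(z>lo)&(z<hi)
            if m.sum()>3: print(c,k,lo,m.sum(),'s',np.round(s[m].mean(),4),'t',np.round(np.sort(t[m])[::max(1,m.sum()//12)],3))
    m=(z>.004)&(z<.02)&(abs(s)<.2)&(abs(t)<.09)&(a.max(2)<100)
    if m.sum()>500: print(c,'base',m.sum(),cv2.minAreaRect(W[m][:,:2].astype(np.float32)))
"
```

```text
top 0.15 0.084 38 s 0.1492 t [-0.03  -0.027 -0.026 -0.023 -0.022  0.015  0.018  0.02   0.021  0.023
  0.024  0.025  0.028]
top 0.15 0.056 66 s 0.148 t [-0.025 -0.022 -0.02  -0.014 -0.009 -0.004 -0.002  0.005  0.007  0.01
  0.014  0.015  0.018  0.023]
top base 1490 ((0.5216836333274841, 0.2877628803253174), (0.12842103838920593, 0.37571287155151367), 84.30074310302734)
scene -0.15 0.084 15 s -0.149 t [-0.029 -0.028 -0.028 -0.025 -0.024 -0.023 -0.021 -0.02  -0.018  0.021
  0.021  0.023  0.025  0.027  0.028]
scene -0.15 0.056 43 s -0.1485 t [-0.023 -0.022 -0.021 -0.019 -0.017 -0.017 -0.014 -0.006  0.012  0.015
  0.016  0.018  0.019  0.02   0.023]
scene 0.15 0.084 29 s 0.1512 t [-0.029 -0.027 -0.026 -0.026 -0.024 -0.022 -0.022  0.017  0.02   0.021
  0.022  0.023  0.025  0.026  0.027]
scene 0.15 0.056 75 s 0.1513 t [-0.026 -0.021 -0.018 -0.017 -0.014 -0.006 -0.001  0.004  0.013  0.016
  0.018  0.019  0.022]
```

Call:
send_rows --moves '[0,-2.2,12.1,0,0,0,-0.12,0,-2.2,12.1,0,0,0,-0.12,0,-2.2,12.1,0,0,0,-0.12,0,-2.2,12.1,0,0,0,-0.12,0,-2.2,12.1,0,0,0,-0.12]'

```text
time: 45.87
position: [0.5533, 0.1763, 0.1468]
tool_rot: [1.0, -0.031, -0.002, 0.0]
ft_force: [0.5, 0.1, -2.1]
grip_width: 0.0215
grip_force: 50.0
```

Call:
send_rows --moves '[0,-2.2,12.1,0,0,0,-0.11,0,-2.2,12.1,0,0,0,-0.11,0,-2.2,12.1,0,0,0,-0.11,0,-2.2,12.1,0,0,0,-0.11,0,-2.2,12.1,0,0,0,-0.11]'

```text
time: 46.28
position: [0.5327, 0.2958, 0.1473]
tool_rot: [0.996, -0.087, -0.001, 0.001]
ft_force: [1.0, -0.6, -2.2]
grip_width: 0.0216
grip_force: 50.0
```

Call:
send_rows --moves '[0,0,0,0,0,0,0,0,0,0,0,0,0,0,0,0,0,0,0,0,0]'

```text
time: 46.53
position: [0.534, 0.2933, 0.1481]
tool_rot: [0.996, -0.089, -0.0, 0.0]
ft_force: [0.5, 0.6, -2.6]
grip_width: 0.0219
grip_force: 50.0
```

```bash
python3 -c "
from h import *
o=monitor.get_obs();print(o['position'],o['tool_rot'])
for c in ('top','scene'):
    a,W,_=snap(c);z=W[...,2]
    m=(W[...,0]>.3)&(W[...,0]<.8)&(W[...,1]>.2)&(W[...,1]<.4)&(z>.145)&(z<.175)&(a.min(2)>120)
    n,l,st,ce=cv2.connectedComponentsWithStats(m.astype(np.uint8))
    for i in range(1,n):
        if st[i,4]>50: print(c,st[i,4],cv2.minAreaRect(W[l==i][:,:2].astype(np.float32)),np.median(z[l==i]))
b=snap('scene')[0];cv2.imwrite('pics/t11.png',cv2.resize(b[200:350,320:520],(800,600),interpolation=3))
"
```

```text
[0.53399843 0.29325256 0.14814741] [ 9.96005351e-01 -8.92919899e-02 -3.85443938e-04  3.64472812e-04]
top 337 ((0.6739118099212646, 0.26904916763305664), (0.022182932123541832, 0.10027727484703064), 79.43375396728516) 0.15411795332268327
scene 226 ((0.6748580932617188, 0.268010675907135), (0.023059869185090065, 0.10540585964918137), 80.66299438476562) 0.15206591421246893
```

View pics/t11.png

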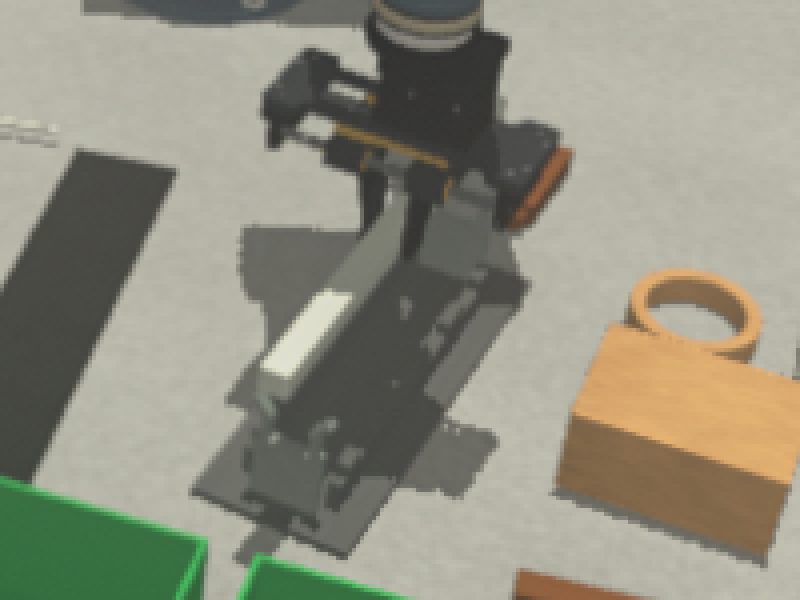

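The bar hangs right above both brackets, offset only about 2 mm sideways. Correcting and lowering.

Call:
send_rows --moves '[0,0,0.2,-1.5,0,0,0,0,0,0.2,-3,0,0,0,0,0,0.2,-4,0,0,0,0,0,0.2,-4,0,0,0,0,0,0.2,-4,0,0,0]'

```text
time: 47.1
position: [0.5332, 0.2968, 0.108]
tool_rot: [0.996, -0.088, -0.001, 0.0]
ft_force: [0.2, -0.2, -1.9]
grip_width: 0.0218
grip_force: 50.0
```

Call:
send_rows --moves '[0,0,0,-1,0,0,0,0,0,0,-2,0,0,0,0,0,0,-2.8,0,0,0,0,0,0,-3.2,0,0,0,0,0,0,-3.2,0,0,0]'

```text
time: 47.52
position: [0.5326, 0.2969, 0.075]
tool_rot: [0.996, -0.088, -0.001, 0.001]
ft_force: [1.5, -0.2, -2.2]
grip_width: 0.0217
grip_force: 50.0
```

Call:
send_rows --moves '[0,0,0,0,0,0,0,0,0,0,0,0,0,0]'

```text
time: 47.68
position: [0.5338, 0.2973, 0.0767]
tool_rot: [0.996, -0.088, 0.0, -0.0]
ft_force: [0.8, 0.4, -3.3]
grip_width: 0.0218
grip_force: 50.0
```

Call:
send_rows --moves '[0,0,-0.1,-0.2,0,0,0,0,0,-0.1,-0.25,0,0,0,0,0,-0.1,-0.25,0,0,0]'

```text
time: 47.93
position: [0.5336, 0.2961, 0.0741]
tool_rot: [0.996, -0.088, 0.0, -0.0]
ft_force: [-0.2, 0.3, -2.8]
grip_width: 0.0213
grip_force: 50.0
```

Call:
send_rows --moves '[0.5,0,0,0,0,0,0,0.5,0,0,0,0,0,0,0.5,0,0,0,0,0,0,0.5,0,0,0,0,0,0,0.5,0,0,0,0,0,0]'

```text
time: 48.35
position: [0.5338, 0.2963, 0.0743]
tool_rot: [0.996, -0.088, 0.0, -0.0]
ft_force: [-0.0, -0.1, -0.3]
grip_width: 0.0416
grip_force: 0.0
```

Call:
send_rows --moves '[0.6,0,0,2,0,0,0,0.6,0,0,6,0,0,0,0.6,0,0,10,0,0,0,0.6,0,0,12,0,0,0,0.6,0,0,12,0,0,0]'

```text
time: 48.77
position: [0.5371, 0.2975, 0.2001]
tool_rot: [0.996, -0.088, 0.006, -0.002]
ft_force: [0.1, 0.2, 0.5]
grip_width: 0.052
grip_force: 0.0
```

Call:
send_rows --moves '[0.6,-8,-18,3,0,0,0,0.6,-8,-18,3,0,0,0,0.6,-8,-18,3,0,0,0,0.6,-8,-18,3,0,0,0,0.6,-8,-18,3,0,0,0]'

```text
time: 49.18
position: [0.451, 0.1143, 0.2235]
tool_rot: [0.996, -0.088, -0.001, 0.0]
ft_force: [-0.6, 0.2, 0.1]
grip_width: 0.0524
grip_force: 0.0
```

```bash
python3 -c "
from h import *
o=monitor.get_obs();print(o['position'],o['time'])
rc=np.array([.534,.2955])
e=np.array([np.cos(np.radians(-10)),np.sin(np.radians(-10))]);f=np.array([-e[1],e[0]])
for c in ('scene','top'):
    a,W,_=snap(c);z=W[...,2];d=W[...,:2]-rc; s=d@e;t=d@f
    m=(abs(s)<.23)&(abs(t)<.06)&(z>.0745)&(z<.086)&(a.min(2)>120)
    q=W[m]
    if m.sum()>100: print(c,m.sum(),cv2.minAreaRect(q[:,:2].astype(np.float32)),'s',np.percentile(s[m],[1,99]),'t mean',t[m].mean(),'z ends',np.median(z[m&(s>.1)]),np.median(z[m&(s<-.1)]))
    if c=='scene': cv2.imwrite('pics/t12.png',cv2.resize(a[170:350,160:480],(800,450),interpolation=3))
"
```

```text
[0.45104985 0.11429047 0.22347178] 49.1833
scene 636 ((0.5357038974761963, 0.28687652945518494), (0.05136893317103386, 0.38026368618011475), 77.75702667236328) s [-0.1830271   0.18884191] t mean 0.00010175319060509654 z ends 0.07939961314872636 0.07740583964199936
top 1281 ((0.5336633920669556, 0.29787489771842957), (0.02945178933441639, 0.3801911175251007), 80.9764175415039) s [-0.18733496  0.18585838] t mean 0.0007433704188748863 z ends 0.07972438743834728 0.0799127305912033
```

View pics/t12.png

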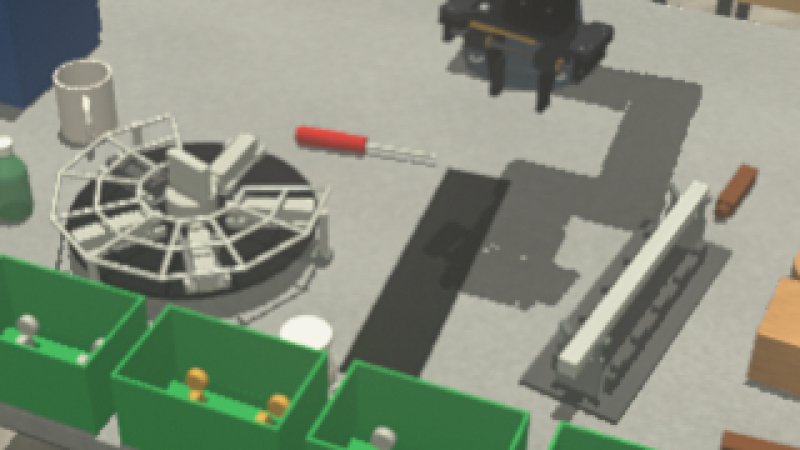

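The bar sits level in both brackets (px (635,275), top at 80 mm). The carousel at (195,205) holds all four punches, and the arm is clear. Handing in.

```bash
python3 -c "
from h import *
print(workorder.hand_in())"
```

```text
the job is handed in; nothing more can be done
None
```

The job is handed in: all four punches lie in the carousel's open pockets, the bar is back level in both brackets, and the other things on the bench look untouched. No verdict came back from the judge.

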